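# Load both keyed pots into the planetary mixer

### The job

Load the mixer for a balanced run: put the two red-capped pots, one each, into its two leaning baskets, turned so that the notch in the pot's flange goes over the brass key on the basket's rim and the pot sits fully home. Either pot may go in either basket; lower them in gently rather than letting them drop, and leave the jar, the beaker and the loose red screw cap standing where they are.

Things in the scene. Friction and masses are not known exactly. Their poses are not given: they have to be found in the camera images.
- pot_a: First pot: closed, rigid, upright, 112 mm tall, 0.2-0.42 kg. Origin on its axis under its flange, 62 mm above its foot; z up its axis, x to the notch. Black body, 48 mm across at the foot, 57 at the flange; grey flange 78 across, z 0 to 6 mm; red cap 57 across, to z = 16; on it a red grip fin 52 mm long (x), 16 thick (y), z 16 to 50. Pinch the fin, fingertips above z = 17 (the cap stops them).
- pot_b: Second pot, the same as the first, with the same axes; its mass may differ (0.2 to 0.42 kg).
- basket_a: First basket: aluminium cup, blue band, 74 mm outside, 63 inside, 64 deep. Origin: centre of its rim plane, about 205 mm above the bench. z points out along its axis, leaning 35 degrees from vertical towards the rotor's axis; x points outwards and up, to the key. A pot is home when its frame coincides with this one: flange flat on the rim, notch over the key, fin in line with the rotor's arm.
- basket_b: Second basket, the same, on the opposite side of the rotor, leaning the opposite way, with its own axes defined alike. The two origins lie 150 mm apart, the rotor's axis halfway between.
- notch_a (a point): Middle of the notch in the first pot's flange, at (34.5, 0, 3) mm in the pot's frame, same axes. The notch is 10 mm wide, through the flange, open outwards, and runs in to 29 mm from the axis. A white line on the fin's top and end marks the notch side.
- notch_b (a point): Middle of the notch in the second pot's flange, at (34.5, 0, 3) mm in the pot's frame, same axes. The notch is 10 mm wide, through the flange, open outwards, and runs in to 29 mm from the axis. A white line on the fin's top and end marks the notch side.
- key_a (a point): The brass key of the first basket, at (34.5, 0, 3) mm in the basket's frame, same axes: 6 by 6 mm, standing on the rim, its top 9 mm above the rim plane.
- key_b (a point): The brass key of the second basket, at (34.5, 0, 3) mm in the basket's frame, same axes: 6 by 6 mm, standing on the rim, its top 9 mm above the rim plane.
- rotor (a joint): Angle of the mixer's rotor, rad, anticlockwise from above; at 0 basket_a lies to the mixer's own +y. The parking brake holds the rotor stiffly: it slips only above about 4 N m.
- mixer: White bench mixer, fixed. Origin on the bench under the rotor's axis. Housing: x -180 to 180 mm, y -180 to 220, 220 high; in its top a round open bowl, 310 mm across, about the origin's axis, holds rotor and baskets. The open lid, hinged at y = -180, leans back 30 degrees past vertical to 525 mm height. A seated pot's fin reaches 265 mm above the bench.
- jar: Bystander: white jar with a red cap, 66 mm across, 88 mm tall, loose; origin under its centre.
- beaker: Bystander: empty glass beaker, 72 mm across, 85 mm tall, loose; origin under its centre.
- screwcap: Bystander: loose red screw cap lying open side up, 82 mm across, 20 mm tall; origin under its centre.
- pipettes: Fixed stand with pipettes: two grey uprights 220 mm apart along its y, joined by a black bar, 220 mm tall; origin under its centre.
Not all that is in view belongs to the job. What is shaped like the pot_b but purple is not meant.

How it is judged:
By the outcome, as a careful person would: the job done as asked, in the order asked, and still so for the second after the job is handed in, with the robot touching nothing.
It also fails if it takes over 61 s, if anything falls off the work surface, if the arm or the gripper's body presses on something with over 40 N, if the wrist force passes 120 N, or if a joint passes its speed limit or range.

### The arm

A 6-joint arm with a two-finger parallel gripper is mounted at the origin on the work surface. World frame = base frame: x ahead of the robot, y to its left, z up, the work surface at z = 0. Lengths are in m, angles in rad, forces in N, time in s.
With the tool pointing down it reaches from about 0.375 to 0.975 m from the base axis. Payload 3.8 kg.
Tool frame: the origin (TCP) lies midway between the tips of the shut fingers; the grasp point (between the pads) lies 19 mm behind it; z points along the fingers, y is the line along which they close (so a half turn about z gives the same grasp; the last joint's range is limited). The gripper opens to 88 mm and grips with 3 to 60 N. Pads are 18 mm wide; open, the fingers measure 123 mm over their backs; the gripper's body (75 mm by 187 mm) begins 45 mm behind the grasp point.
Start: joints at [-1.289, 0.264, 1.604, -0, 1.274, -0.037], TCP at [0.212, -0.641, 0.208] pointing down, gripper open.
Joint ranges: [-2.63, 2.63], [-0.94, 2.18], [0.31, 2.57], [-1.31, 4.45], [0, 2.66], [-2.55, 2.55]. Speed limits (rad/s): [2.57, 2.57, 3.14, 3.14, 3.14, 3.14].

### API

Orientations are given as a unit quaternion [w, x, y, z].
In Python, from bench import bot gives the robot as it stands. The module is installed in compiled form; this text tells all that it offers.
- The arm moves only by the tool play_rows, never from a script. Its arguments are lists of equal length, an entry for each row: "offset": the shift along the tool's x, y, z in m, a list of three; "roll": the turn about the tool's z in rad. In form: {"offset": [[tx, ty, tz], ...], "roll": [roll, ...]}. A call has 1 to 20 rows; each row is the pose to reach, as a shift and turn from the pose commanded when the call began, along the tool's axes at that moment; what a row does not reach only later rows make up. A row lasts 1/10 s, in which the tool goes at most 50 mm and 8.59 degrees, less where a joint would pass 70% of its speed; a pose out of reach is approached as far as the arm can. A call with a gripper value outside its range is refused whole. "fingers" is the finger opening in m, from 0 to 0.0881, set as the call begins (left out, the last holds). The fingers move at their own pace and stop on an object; "newtons" is the grip in N (left out, the last holds). Time passes only in rows, so rows that repeat a pose let the fingers close. It gives the time, the measured TCP pose, the force, the opening and the grip force at its end, in the units of the state.
- bot.observe(): the state, without advancing time (a new reading comes with each control period).
- bot.snapshot(name): name is "side" or "top" or "wrist"; returns a dict with "color" (480x640x3 uint8, red, green, blue), "depth" (480x640 float32, m along the optical axis (not along the pixel's ray), 0 where there is no reading), "camera_matrix" (3x3 intrinsics, pixels), "eye" and "orientation" of the camera in the world. Camera axes: x right, y down, z forward; pixel columns grow to the right and rows downward; lengths in m; the calibration is good to about 2 mm. A picture is of the moment at which its call begins.
- bot.sign_off(): hands the job in; it is judged then, once.
The state is a dict: "time_s": time; "joint_pos": joint angles; "qvel": joint speeds; "joint_efforts": joint torques, N m; "eef_pos": TCP position; "ee_rot": TCP orientation; "contact_force": force on the tool from outside, world axes, zero at the start; "moment": the same for the moment, N m; "opening": finger opening in m; "finger_force": force on a finger pad.
Only numpy, scipy, OpenCV 4.12 (cv2) and the standard library are available. Lean on these libraries where they do the work, as an engineer would, in place of code of your own. Each camera call takes 0.05 s, during which the arm holds its last target. There are 200 camera calls.

## Working session

There is one attempt and no reset: what is moved stays moved. The work goes in short steps, Python scripts to look and compute and a tool call to move; the robot and the scene stay as the last step left them, time stands still between calls to the robot, and variables do not carry over. Pictures are saved under pics/ and viewed, at most 10 in all, crops included, and the job is handed in when it is done.

Besides the shell and the picture viewer there is one more tool, called after "Emit:" in YAML: its name, and indented under it one key for each argument. play_rows: Moves the arm, as the interface text tells. Its arguments: {"type":"object","properties":{"offset":{"type":"array","items":{"type":"array","items":{"type":"number"}}},"roll":{"type":"array","items":{"type":"number"}},"fingers":{"type":"number"},"newtons":{"type":"number"}},"required":["offset","roll"]}

```bash
mkdir -p pics; cat > h.py <<'E'
import numpy as np,cv2
from scipy.spatial.transform import Rotation as R
from bench import bot
def rot(q): return R.from_quat([q[1],q[2],q[3],q[0]]).as_matrix()
def cloud(s):
    K=np.array(s["camera_matrix"]);d=s["depth"];v,u=np.mgrid[:480,:640]
    P=np.stack([(u-K[0,2])/K[0,0]*d,(v-K[1,2])/K[1,1]*d,d],-1)
    W=P@rot(s["orientation"]).T+np.array(s["eye"]); W[d==0]=np.nan
    return W
def save(n,im): cv2.imwrite(f"pics/{n}.png",cv2.cvtColor(im,cv2.COLOR_RGB2BGR))
E
python3 - <<'E'
from h import *
o=bot.observe()
for k,v in o.items(): print(k,np.round(v,4))
for n in("top","side"):
    s=bot.snapshot(n);save(n+"0",s["color"]);np.savez(n+"0.npz",**s)
    print(n,np.round(s["eye"],3),np.round(rot(s["orientation"]),2).tolist(),s["camera_matrix"][0][0])
E
```

```text
time_s 0.0
joint_pos [-1.2888  0.2647  1.6053  0.      1.2737 -0.0369]
qvel [ 0.0001 -0.0021  0.0001 -0.0012  0.0005 -0.0005]
joint_efforts [-1.70000e-03 -5.02112e+01 -3.56882e+01  7.26000e-02  2.96000e-02
 -2.00000e-04]
eef_pos [ 0.2114 -0.6403  0.207 ]
ee_rot [-1.100e-03  9.873e-01  1.588e-01 -1.000e-04]
contact_force [ 0.4499 -0.0122 -1.1539]
moment [ 0.0168  0.0049 -0.0142]
finger_force 0.0
opening 0.0883
top [0.358 0.114 1.253] [[-0.02, -0.99, 0.14], [-1.0, 0.03, 0.03], [-0.03, -0.14, -0.99]] 471.3161222517554
side [0.472 1.188 0.946] [[-1.0, -0.03, 0.04], [-0.05, 0.59, -0.81], [-0.0, -0.81, -0.59]] 487.197744397577
```

View pics/top0.png

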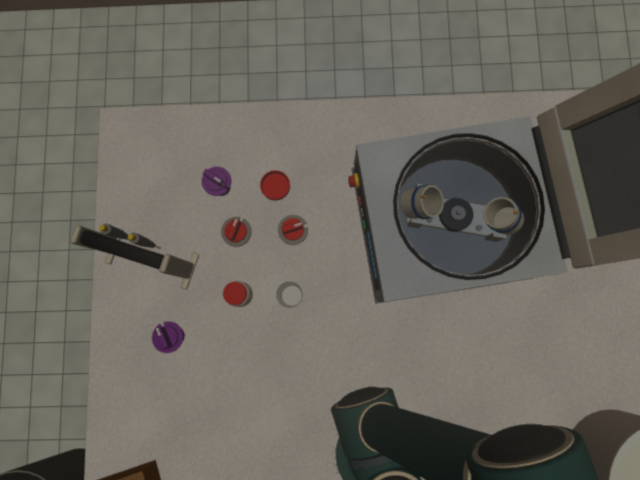

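View pics/side0.png

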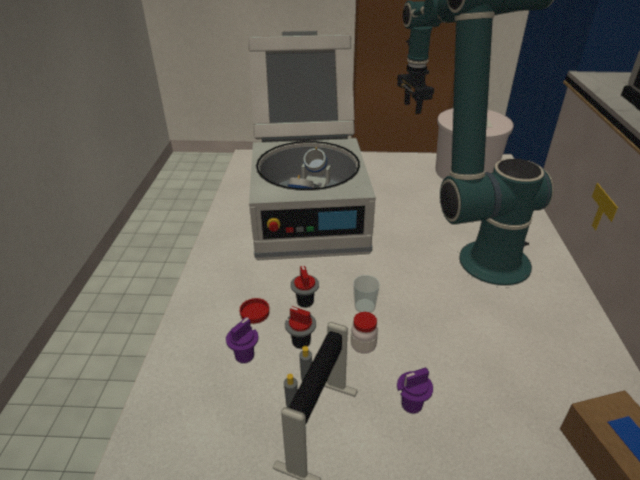

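```bash
python3 - <<'E'
from h import *
s=dict(np.load("top0.npz"));c=s["color"];W=cloud(s)
a=cv2.resize(c[150:260,195:345],None,fx=5,fy=5,interpolation=cv2.INTER_CUBIC)[:,:800]
b=cv2.resize(c[160:260,390:550],None,fx=5,fy=5,interpolation=cv2.INTER_CUBIC)
im=np.zeros((600,800,3),np.uint8)
im[:300,:800]=cv2.resize(c[205:265,200:360],None,fx=5,fy=5,interpolation=cv2.INTER_CUBIC)
im[300:600,:800]=cv2.resize(c[175:247,385:577],(800,300),interpolation=cv2.INTER_CUBIC)
save("crop1",im)
hsv=cv2.cvtColor(c,cv2.COLOR_RGB2HSV)
red=((hsv[...,0]<8)|(hsv[...,0]>172))&(hsv[...,1]>140)&(hsv[...,2]>80)
print("bench z",np.nanmedian(W[330:380,220:320,2]))
for (u,v) in((236,231),(293,229)):
    w=W[v-22:v+23,u-22:u+23].reshape(-1,3);r=red[v-22:v+23,u-22:u+23].reshape(-1)
    top=w[(w[:,2]>.10)]
    m,ax=top[:,:2].mean(0),np.linalg.svd(top[:,:2]-top[:,:2].mean(0),full_matrices=False)
    fl=w[(w[:,2]>.058)&(w[:,2]<.074)]
    cap=w[(w[:,2]>.074)&(w[:,2]<.083)]
    q=fl[:,:2];A=np.c_[2*q,np.ones(len(q))]
    hull=cv2.convexHull(q.astype(np.float32))[:,0];
    (cx,cy),rad=cv2.minEnclosingCircle(hull)
    print("fin",m,ax[2][0],np.ptp((top[:,:2]-m)@ax[2].T,axis=0),len(top),np.median(top[:,2]),"flange",cx,cy,rad,np.median(fl[:,2]))
# mixer region heights
g=W[150:280,385:560,2]
for row in range(190,235,4): print(row,[f"{W[row,x,2]*1000:.0f}" for x in range(396,530,5)])
E
```

```text
bench z 0.0003059240587315326
fin [0.56638728 0.34453997] [-0.92588749  0.37779935] [0.05207543 0.01760258] 151 0.11103638868883614 flange 0.5665341019630432 0.3456270694732666 0.03974698856472969 0.06783043788295662
fin [0.56652016 0.19961761] [-0.27973414  0.9600775 ] [0.05178021 0.01669513] 146 0.11128383641258388 flange 0.567777156829834 0.19958099722862244 0.03927985951304436 0.067816722745629
190 ['224', '93', '167', '185', '207', '218', '176', '183', '193', '90', '89', '92', '92', '91', '91', '89', '92', '91', '90', '91', '89', '97', '97', '112', '139', '159', '178']
194 ['222', '93', '186', '198', '212', '227', '162', '171', '181', '192', '94', '92', '95', '95', '91', 'nan', 'nan', '95', '95', '91', '87', '91', '89', '104', '130', '152', '174']
198 ['220', '173', '191', '205', '214', '224', '150', '164', '177', '184', '93', '129', '125', '88', '93', '92', '90', '91', '90', '93', '199', '205', '211', '101', '120', '141', '168']
202 ['223', '175', '187', '205', '214', '224', '147', '163', '175', '182', '130', '132', '133', '129', '130', '90', '94', '93', '91', '189', '185', '17
[... 859 characters left out ...]
112', '116', '112', '118', '129', '130', '131', '130', '130', '115', '114', '117', '188', '157', '139', '148', '152', '218', '206', '181', '162']
226 ['221', '219', '95', '120', '125', '91', '92', '106', '109', '113', '129', '131', '132', '127', '133', '113', '120', '119', '116', '199', '207', '208', '213', '203', '191', '132', '166']
230 ['220', '225', '90', '92', '91', '89', '91', '90', '93', '91', '90', '115', '116', '110', '112', '117', '114', '116', '112', '116', '185', '191', '197', '178', '172', '139', '173']
234 ['218', '224', '94', '87', '93', '89', '93', '95', '93', '89', '91', '97', '92', '94', '97', '98', '104', '112', '111', '158', '164', '164', '154', '97', '109', '149', '179']
```

View pics/crop1.png

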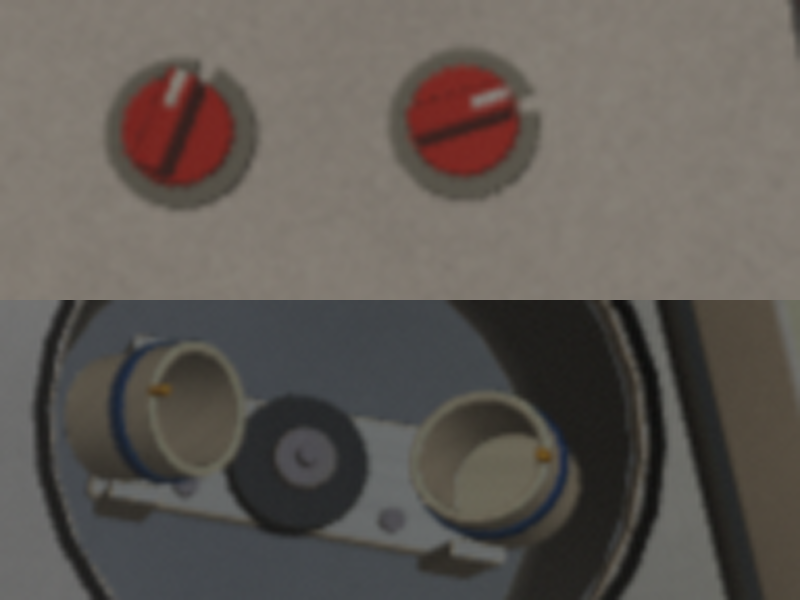

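```bash
cat >> h.py <<'E'
def ray(s,u,v,z):
    K=np.array(s["camera_matrix"]);d=rot(s["orientation"])@np.array([(u-K[0,2])/K[0,0],(v-K[1,2])/K[1,1],1.]);e=np.array(s["eye"])
    return e+d*(z-e[2])/d[2]
E
python3 - <<'E'
from h import *
s=dict(np.load("top0.npz"));c=s["color"];W=cloud(s)
hsv=cv2.cvtColor(c,cv2.COLOR_RGB2HSV)
br=(hsv[...,0]>10)&(hsv[...,0]<26)&(hsv[...,1]>130)&(hsv[...,2]>60)
k=[]
for (u,v) in((423,197),(515,212)):
    y,x=np.nonzero(br[v-8:v+9,u-8:u+9]);uu,vv=x.mean()+u-8,y.mean()+v-8
    k.append(ray(s,uu,vv,.231));print("key",len(x),uu,vv,k[-1],np.nanmedian(W[v-8:v+9,u-8:u+9][br[v-8:v+9,u-8:u+9]],axis=0))
k=np.array(k);d=k[0]-k[1];print("axis",k.mean(0),"dist",np.linalg.norm(d),"dir0",np.degrees(np.arctan2(d[1],d[0])))
# bowl circle: mixer-top plane pts z 0.212-0.226; boundary
m=((abs(W[...,2]-.22)<.008)&(np.arange(640)[None]>340)&(np.arange(640)[None]<580)&(np.arange(480)[:,None]<310)).astype(np.uint8)
m=cv2.morphologyEx(m,cv2.MORPH_CLOSE,np.ones((3,3)))
cx=ray(s,470,206,.22)[:2]
pts=[]
for t in np.linspace(0,2*np.pi,90,endpoint=False):
    # first top-plane pixel coming inward->outward beyond 0.125 m
    for r in np.arange(.125,.18,.001):
        K=np.array(s["camera_matrix"]);p=rot(s["orientation"]).T@(np.array([*(cx+r*np.array([np.cos(t),np.sin(t)])),.22])-s["eye"])
        u=int(round(K[0,0]*p[0]/p[2]+K[0,2]));v=int(round(K[1,1]*p[1]/p[2]+K[1,2]))
        if m[v,u]: pts.append(cx+r*np.array([np.cos(t),np.sin(t)]));break
pts=np.array(pts);
from scipy.optimize import least_squares
f=least_squares(lambda q:np.hypot(pts[:,0]-q[0],pts[:,1]-q[1])-q[2],[*cx,.155],loss="soft_l1",f_scale=.002)
print("bowl",f.x,len(pts))
# rim planes: for each basket, points on predicted plane+annulus
ax=k.mean(0)[:2];
for i,sg in((0,1),(1,-1)):
    h=sg*d[:2]/np.linalg.norm(d[:2])
    o=np.array([*(ax+.075*h),.205]);X=np.array([*(h*np.cos(np.radians(35))),np.sin(np.radians(35))]);Z=np.array([*(-h*np.sin(np.radians(35))),np.cos(np.radians(35))]);Y=np.cross(Z,X)
    q=(W.reshape(-1,3)-o)@np.c_[X,Y,Z]
    n=(abs(q[:,2])<.006)&(np.hypot(q[:,0],q[:,1])<.045);q=q[n]
    g=least_squares(lambda p:np.hypot(q[:,0]-p[0],q[:,1]-p[1])-.0343,[0,0],loss="soft_l1",f_scale=.002)
    print("rim",i,len(q),g.x,np.median(q[:,2]),o)
E
```

```text
key 8 423.375 196.25 [ 0.60306188 -0.10333492  0.231     ] [ 0.60263864 -0.10322824  0.23259388]
key 7 515.0 212.0 [ 0.56142815 -0.29963322  0.231     ] [ 0.56110126 -0.29896924  0.23189298]
axis [ 0.58224501 -0.20148407  0.231     ] dist 0.20066486537137587 dir0 78.025347450673
bowl [ 0.58206132 -0.19917092  0.15341077] 90
rim 0 251 [ 0.00241518 -0.00031303] -0.0013225784413420586 [ 0.59780593 -0.12811611  0.205     ]
rim 1 273 [0.00066772 0.00062124] -0.00040078834086276224 [ 0.56668409 -0.27485203  0.205     ]
```

```bash
cat >> h.py <<'E'
def go(p,yaw=None):
    o=bot.observe();M=rot(o["ee_rot"]);y=np.degrees(np.arctan2(M[1,0],M[0,0]))
    off=M.T@(np.array(p)-o["eef_pos"]);r=0 if yaw is None else -np.radians((yaw-y+180)%360-180)
    print("offset",np.round(off,4),"roll",round(r,4),"| now",np.round(o["eef_pos"],4),"yaw",round(y,2),"t",o["time_s"],"F",np.round(o["contact_force"],1),"op",round(o["opening"],4),"j6",round(o["joint_pos"][5],3))
E
python3 - <<'E'
from h import *
go([.567,.1998,.33],106.3); 
s=dict(np.load("top0.npz"));W=cloud(s)
g=W[215:300,60:215].reshape(-1,3);g=g[(g[:,2]>.15)&(g[:,2]<.26)]
print("stand",np.nanmin(g,0),np.nanmax(g,0)); print(g[np.argmin(g[:,1])])
E
```

```text
offset [ 0.601  -0.6866 -0.1215] roll -1.5365 | now [ 0.2114 -0.6403  0.2071] yaw 18.26 t 0.1 F [-0.9  0.3  0.9] op 0.0886 j6 -0.037
stand [0.45351091 0.46867609 0.15016198] [0.57155764 0.70016174 0.22222862]
[0.49112278 0.46867609 0.15134277]
```

Emit:
play_rows:
  offset:
    - [0, 0, -0.05]
    - [0, 0, -0.1]
    - [0.05, -0.05, -0.122]
    - [0.601, -0.687, -0.122]
    - [0.601, -0.687, -0.122]
    - [0.601, -0.687, -0.122]
    - [0.601, -0.687, -0.122]
    - [0.601, -0.687, -0.122]
    - [0.601, -0.687, -0.122]
    - [0.601, -0.687, -0.122]
    - [0.601, -0.687, -0.122]
    - [0.601, -0.687, -0.122]
    - [0.601, -0.687, -0.122]
    - [0.601, -0.687, -0.122]
    - [0.601, -0.687, -0.122]
    - [0.601, -0.687, -0.122]
    - [0.601, -0.687, -0.122]
    - [0.601, -0.687, -0.122]
    - [0.601, -0.687, -0.122]
    - [0.601, -0.687, -0.122]
  roll: [0, 0, 0, -1.5365, -1.5365, -1.5365, -1.5365, -1.5365, -1.5365, -1.5365, -1.5365, -1.5365, -1.5365, -1.5365, -1.5365, -1.5365, -1.5365, -1.5365, -1.5365, -1.5365]
  fingers: 0.045
  newtons: 20

```text
time_s: 2.1
eef_pos: [0.5612, 0.1879, 0.3297]
ee_rot: [-0.0, 0.6, 0.8, -0.0]
contact_force: [-0.0, -1.5, 0.7]
opening: 0.0453
finger_force: 0.0
```

```bash
python3 - <<'E'
from h import *
go([.567,.1998,.2],106.3)
E
```

```text
offset [0.0099 0.009  0.1297] roll 0.0005 | now [0.5612 0.1879 0.3297] yaw 106.33 t 2.1 F [-0.  -1.5  0.7] op 0.0453 j6 -0.004
```

Emit:
play_rows:
  offset:
    - [0, 0, 0.05]
    - [0, 0, 0.1]
    - [0, 0, 0.1]
  roll: [0, 0, 0]

```text
time_s: 2.4
eef_pos: [0.5541, 0.1844, 0.2199]
ee_rot: [-0.006, 0.599, 0.801, -0.008]
contact_force: [-1.0, -0.3, -1.6]
opening: 0.0448
finger_force: 0.0
```

```bash
python3 - <<'E'
from h import *
go([.567,.1998,.2],106.3)
s=bot.snapshot("wrist");np.savez("w0.npz",**s);save("w0",s["color"]);W=cloud(s);w=W.reshape(-1,3)
print(s["eye"],np.nanmin(w[:,2]),np.nanmax(w[:,2]))
n=(np.hypot(w[:,0]-.567,w[:,1]-.2)<.06)
top=w[n&(w[:,2]>.1)&(w[:,2]<.118)];m=top[:,:2].mean(0);ax=np.linalg.svd(top[:,:2]-m,full_matrices=False)[2]
q=(top[:,:2]-m)@ax.T;print(len(top),m,m+((q.max(0)+q.min(0))/2)@ax,np.ptp(q,axis=0),np.degrees(np.arctan2(ax[0,1],ax[0,0])),np.median(top[:,2]))
fl=w[n&(w[:,2]>.062)&(w[:,2]<.073)];print(cv2.minEnclosingCircle(fl[:,:2].astype(np.float32)))
E
```

```text
offset [0.0112 0.0171 0.0195] roll 0.0012 | now [0.5541 0.1844 0.2199] yaw 106.37 t 2.4 F [-1.  -0.3 -1.6] op 0.0448 j6 -0.007
[0.53613553 0.25898815 0.39605803] -0.7585004575166017 0.35529429587983624
1195 [0.56817798 0.20085104] [0.56878889 0.19964694] [0.05151177 0.01605063] -74.16458378965262 0.11157719285555023
((0.5690227150917053, 0.1992885172367096), 0.03925652801990509)
```

View pics/w0.png

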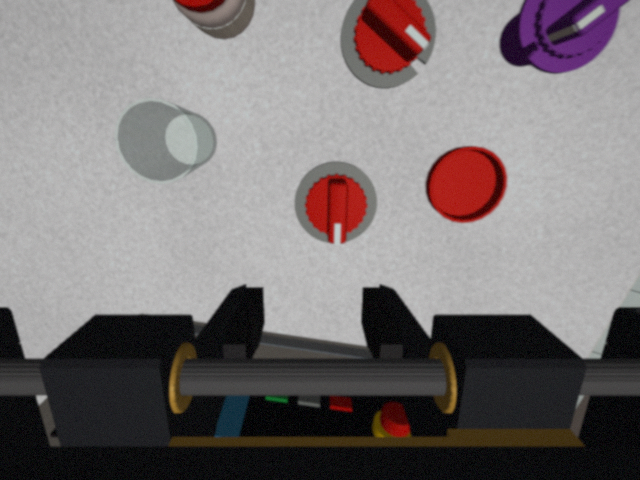

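Emit:
play_rows:
  offset:
    - [0.011, 0.017, 0.02]
    - [0.011, 0.017, 0.02]
    - [0.011, 0.017, 0.02]
    - [0.011, 0.017, 0.02]
  roll: [0.008, 0.008, 0.008, 0.008]

```text
time_s: 2.85
eef_pos: [0.5756, 0.2009, 0.2132]
ee_rot: [0.001, 0.603, 0.798, 0.002]
contact_force: [0.3, 0.5, 0.2]
opening: 0.0447
finger_force: 0.0
```

```bash
python3 - <<'E'
from h import *
go([.568,.1995,.084],106)
s=bot.snapshot("wrist");np.savez("w1.npz",**s);W=cloud(s);w=W.reshape(-1,3)
n=(np.hypot(w[:,0]-.567,w[:,1]-.2)<.06)
top=w[n&(w[:,2]>.1)&(w[:,2]<.118)];m=top[:,:2].mean(0);ax=np.linalg.svd(top[:,:2]-m,full_matrices=False)[2]
q=(top[:,:2]-m)@ax.T;print(len(top),m,m+((q.max(0)+q.min(0))/2)@ax,np.ptp(q,axis=0),np.degrees(np.arctan2(ax[0,1],ax[0,0])),np.median(top[:,2]))
fl=w[n&(w[:,2]>.062)&(w[:,2]<.073)];print(cv2.minEnclosingCircle(fl[:,:2].astype(np.float32)))
go([.568,.1995,.084],106)
E
```

```text
offset [ 0.0007 -0.0082  0.1292] roll -0.0031 | now [0.5756 0.2009 0.2132] yaw 105.82 t 2.85 F [0.3 0.5 0.2] op 0.0447 j6 0.019
1217 [0.56857135 0.20108543] [0.56882186 0.19950142] [0.05205141 0.01595352] -73.92735279897413 0.11160926395918269
((0.5687201619148254, 0.19917292892932892), 0.039396021515131)
offset [ 0.0007 -0.008   0.1289] roll -0.0032 | now [0.5754 0.2009 0.2129] yaw 105.82 t 2.9 F [-0.9 -0.4  0.5] op 0.045 j6 0.019
```

Emit:
play_rows:
  offset:
    - [0.001, -0.007, 0.03]
    - [0.001, -0.007, 0.07]
    - [0.001, -0.007, 0.1]
    - [0.001, -0.007, 0.12]
    - [0.001, -0.007, 0.127]
    - [0.001, -0.007, 0.127]
    - [0.001, -0.007, 0.127]
  roll: [-0.003, -0.003, -0.003, -0.003, -0.003, -0.003, -0.003]

```text
time_s: 3.6
eef_pos: [0.5687, 0.2004, 0.0851]
ee_rot: [0.001, 0.602, 0.799, 0.001]
contact_force: [-0.5, -0.3, 0.6]
opening: 0.0446
finger_force: 0.0
```

```bash
python3 - <<'E'
from h import *
go([.5688,.1995,.084],106)
E
```

```text
offset [-0.0009 -0.0001  0.0011] roll 0.0 | now [0.5687 0.2004 0.0851] yaw 106.0 t 3.6 F [-0.5 -0.3  0.6] op 0.0446 j6 0.018
```

Emit:
play_rows:
  offset:
    - [-0.001, 0, 0.001]
    - [-0.001, 0, 0.001]
    - [-0.001, 0, 0.001]
    - [-0.001, 0, 0.001]
    - [-0.001, 0, 0.001]
    - [-0.001, 0, -0.006]
    - [-0.001, 0, -0.014]
    - [-0.03, 0, -0.014]
    - [-0.061, 0, -0.014]
    - [-0.061, 0, -0.014]
    - [-0.061, 0, -0.014]
    - [-0.061, 0, -0.009]
    - [-0.061, 0, -0.004]
    - [-0.061, 0, 0.0]
    - [-0.061, 0, 0.001]
    - [-0.061, 0, 0.001]
  roll: [0, 0, 0, 0, 0, 0, 0, 0, 0, 0, 0, 0, 0, 0, 0, 0]
  fingers: 0.0
  newtons: 30

```text
time_s: 5.2
eef_pos: [0.5836, 0.1418, 0.0816]
ee_rot: [-0.0, 0.601, 0.799, -0.0]
contact_force: [0.3, 0.5, -0.0]
opening: 0.0006
finger_force: 0.0
```

```bash
python3 - <<'E'
from h import *
go([.5688,.1995,.084],106)
E
```

```text
offset [ 0.0595  0.0017 -0.0024] roll 0.0009 | now [0.5836 0.1418 0.0816] yaw 106.05 t 5.2 F [ 0.3  0.5 -0. ] op 0.0006 j6 -0.083
```

```bash
python3 - <<'E'
from h import *
s=bot.snapshot("wrist");t=bot.snapshot("side")
im=np.zeros((480,800,3),np.uint8);im[:,:480]=cv2.resize(s["color"],(480,360))[:0].sum() if 0 else 0
im[:360,:480]=cv2.resize(s["color"],(480,360));im[:300,480:800]=cv2.resize(t["color"][220:370,220:380],(320,300));save("w2",im)
E
```

```text
(no output)
```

View pics/w2.png

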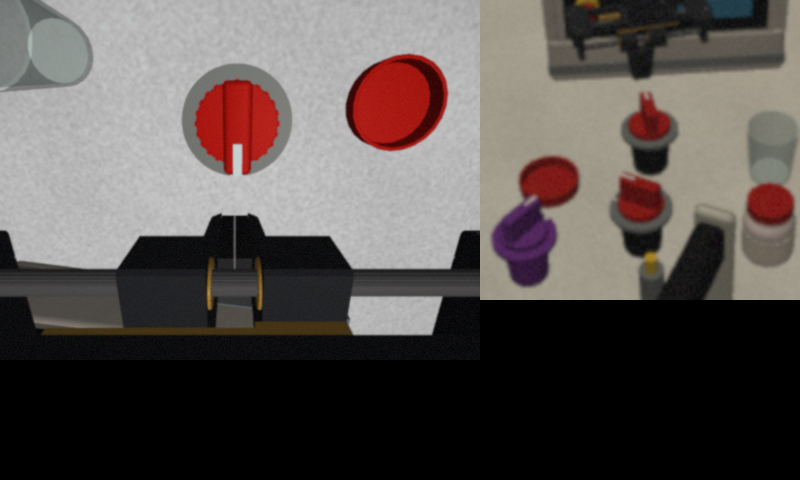

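Emit:
play_rows:
  offset:
    - [0, 0, -0.05]
    - [0, 0, -0.06]
    - [0.03, 0, -0.06]
    - [0.06, 0.001, -0.06]
    - [0.06, 0.001, -0.06]
    - [0.06, 0.001, -0.06]
  roll: [0, 0, 0, 0, 0, 0]
  fingers: 0.034

```text
time_s: 5.9
eef_pos: [0.5687, 0.1998, 0.1424]
ee_rot: [0.0, 0.601, 0.799, 0.0]
contact_force: [0.2, -0.1, 0.2]
opening: 0.0338
finger_force: 0.0
```

```bash
cat >> h.py <<'E'
def pot(c,n="wrist"):
    s=bot.snapshot(n);w=cloud(s).reshape(-1,3)
    i=(np.hypot(w[:,0]-c[0],w[:,1]-c[1])<.06)
    top=w[i&(w[:,2]>.1)&(w[:,2]<.118)];m=top[:,:2].mean(0);ax=np.linalg.svd(top[:,:2]-m,full_matrices=False)[2]
    q=(top[:,:2]-m)@ax.T;print("fin",len(top),m+((q.max(0)+q.min(0))/2)@ax,np.ptp(q,axis=0),np.degrees(np.arctan2(ax[0,1],ax[0,0])),np.median(top[:,2]))
    fl=w[i&(w[:,2]>.062)&(w[:,2]<.073)];print("flange",cv2.minEnclosingCircle(fl[:,:2].astype(np.float32)))
E
python3 - <<'E'
from h import *
pot([.568,.2]);go([.5688,.1995,.084],106)
E
```

```text
fin 2020 [0.56894889 0.19938172] [0.05248226 0.01599812] -73.99877817252168 0.11163966328072054
flange ((0.5687358379364014, 0.19919008016586304), 0.03929951786994934)
offset [0.0003 0.0001 0.0582] roll 0.0009 | now [0.5688 0.1992 0.1422] yaw 106.05 t 5.95 F [-0.2  0.  -0.4] op 0.0343 j6 0.016
```

Emit:
play_rows:
  offset:
    - [0, 0, 0.03]
    - [0, 0, 0.05]
    - [0, 0, 0.057]
    - [0, 0, 0.057]
  roll: [0, 0, 0, 0]

```text
time_s: 6.35
eef_pos: [0.5677, 0.1983, 0.0837]
ee_rot: [-0.001, 0.602, 0.798, -0.001]
contact_force: [-0.6, 0.1, 0.4]
opening: 0.0338
finger_force: 0.0
```

Emit:
play_rows:
  offset:
    - [0, 0, 0]
    - [0, 0, 0]
    - [0, 0, 0]
    - [0, 0, 0]
    - [0, 0, 0]
    - [0, 0, 0]
  roll: [0, 0, 0, 0, 0, 0]
  fingers: 0.0
  newtons: 30

```text
time_s: 6.95
eef_pos: [0.5686, 0.1995, 0.0854]
ee_rot: [0.0, 0.602, 0.799, 0.0]
contact_force: [0.5, 0.3, 0.2]
opening: 0.0007
finger_force: 0.0
```

```bash
python3 - <<'E'
from h import *
s=bot.snapshot("wrist");t=bot.snapshot("side");print(bot.observe()["opening"])
im=np.zeros((480,800,3),np.uint8)
im[:360,:480]=cv2.resize(s["color"],(480,360));im[:300,480:800]=cv2.resize(t["color"][220:370,220:380],(320,300));save("w3",im)
pot([.568,.2],"top")
E
```

```text
0.00044097155913025676h.py:21: RuntimeWarning: Mean of empty slice.
  top=w[i&(w[:,2]>.1)&(w[:,2]<.118)];m=top[:,:2].mean(0);ax=np.linalg.svd(top[:,:2]-m,full_matrices=False)[2]
  ret = um.true_divide(
Traceback (most recent call last):
  File "h.py", line 22, in pot
    q=(top[:,:2]-m)@ax.T;print("fin",len(top),m+((q.max(0)+q.min(0))/2)@ax,np.ptp(q,axis=0),np.degrees(np.arctan2(ax[0,1],ax[0,0])),np.median(top[:,2]))
                                                  ~~~~~^^^
ValueError: zero-size array to reduction operation maximum which has no identity
```

View pics/w3.png

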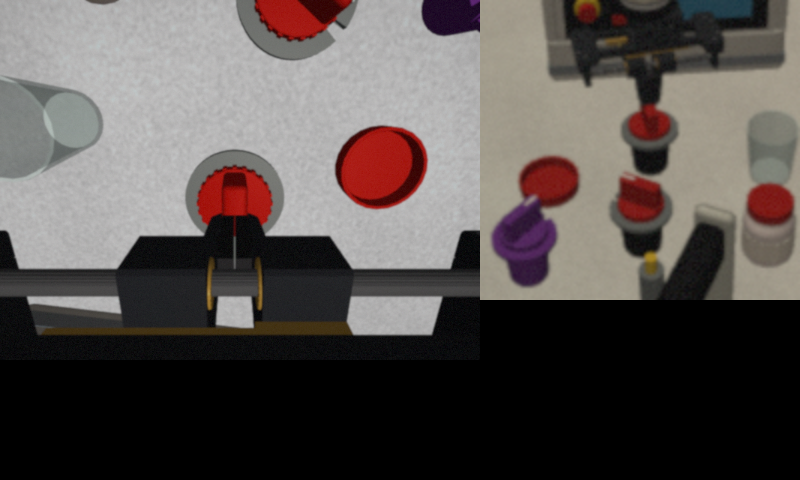

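```bash
python3 - <<'E'
from h import *
o=bot.observe();M=rot(o["ee_rot"]);p=np.array(o["eef_pos"]);print(p)
for n in("wrist","side"):
    s=bot.snapshot(n);w=cloud(s);c=s["color"].astype(int)
    q=(w-p)@M   # tool frame
    dark=(c.max(-1)<60)
    i=dark&(abs(q[...,0])<.03)&(abs(q[...,1])<.03)&(q[...,2]>-.08)&(q[...,2]<.05)
    z=q[i];print(n,i.sum(),np.round(np.percentile(z,[0,2,50,98,100],axis=0),4).tolist())
    red=(c[...,0]>100)&(c[...,1]<60)&(np.hypot(w[...,0]-.5688,w[...,1]-.1993)<.03)
    print("red z",np.percentile(w[red][:,2],[1,50,90,99,100]), np.round(np.percentile(q[red&(w[...,2]>.085)],[0,5,50,95,100],axis=0),4).tolist())
E
```

```text
[0.56852905 0.19950362 0.08519781]
wrist 4201 [[-0.0033, -0.0148, -0.0798], [0.0035, -0.0128, -0.0766], [0.0088, 0.0008, -0.0584], [0.0106, 0.0132, -0.0332], [0.0112, 0.0154, -0.0302]]
red z [0.07583736 0.07811899 0.11186857 0.11297951 0.12765035] [[0.0061, -0.0144, -0.0425], [0.008, -0.0069, -0.0277], [0.0167, 0.0004, -0.0264], [0.0247, 0.0077, -0.0243], [0.0257, 0.0147, -0.0002]]
side 217 [[-0.0116, -0.0196, -0.0797], [-0.0023, -0.0155, -0.0768], [0.0106, 0.0014, -0.0502], [0.0289, 0.0221, 0.0486], [0.0297, 0.0249, 0.0495]]
red z [0.07308094 0.07755777 0.11064457 0.11242408 0.11383596] [[-0.01, -0.0053, -0.0286], [-0.0019, -0.0045, -0.0272], [0.0168, 0.0026, -0.0256], [0.0251, 0.0097, -0.0038], [0.0267, 0.0097, 0.0002]]
```

Emit:
play_rows:
  offset:
    - [0, 0, -0.03]
    - [0, 0, -0.06]
    - [0, 0, -0.06]
    - [0, 0, -0.06]
  roll: [0, 0, 0, 0]

```text
time_s: 7.6
eef_pos: [0.5692, 0.1996, 0.146]
ee_rot: [0.001, 0.602, 0.799, 0.001]
contact_force: [-0.5, -1.3, -0.0]
opening: 0.0
finger_force: 0.0
```

```bash
python3 - <<'E'
from h import *
o=bot.observe();M=rot(o["ee_rot"]);p=np.array(o["eef_pos"]);print(p)
for n in("wrist","side","top"):
    s=bot.snapshot(n);w=cloud(s);q=(w-p)@M
    i=(abs(q[...,0])<.014)&(abs(q[...,1])<.02)&(q[...,2]>-.08)&(q[...,2]<.02)
    z=q[i]
    print(n,i.sum(),np.round(np.percentile(z,[0,2,50,98,100],axis=0),4).tolist() if i.sum() else "")
    if n=="wrist": 
        b=z[np.argsort(-z[:,2])[:8]];print(np.round(b,4).tolist());save("w4",s["color"][240:480])
    print("hist",np.histogram(z[:,2],np.arange(-.08,.021,.01))[0])
E
```

```text
[0.56920257 0.19964148 0.14597588]
wrist 4477 [[-0.0111, -0.0153, -0.08], [0.0013, -0.013, -0.0767], [0.0088, 0.0005, -0.0572], [0.0106, 0.0135, -0.0322], [0.0112, 0.0158, -0.0294]]
[[0.0082, 0.0037, -0.0294], [0.0082, -0.0041, -0.0295], [0.0098, 0.0091, -0.0297], [0.0098, 0.0082, -0.0297], [0.0083, 0.0077, -0.0297], [0.0083, 0.0068, -0.0298], [0.0083, 0.0, -0.0298], [0.0084, -0.0054, -0.0299]]
hist [1245  791 1019  858  556    8    0    0    0    0]
side 209 [[-0.009, -0.0169, -0.0795], [-0.0081, -0.0158, -0.0778], [0.0094, -0.0002, -0.0563], [0.0128, 0.0172, -0.029], [0.0138, 0.0185, -0.0262]]
hist [50 43 36 39 33  8  0  0  0  0]
top 0 
hist [0 0 0 0 0 0 0 0 0 0]
```

Emit:
play_rows:
  offset:
    - [0, 0, 0]
    - [0, 0, 0]
    - [0, 0, 0]
    - [0, 0, 0.03]
    - [0, 0, 0.06]
    - [0, 0, 0.08]
    - [0, 0, 0.09]
    - [0, 0, 0.09]
    - [0, 0, 0.09]
  roll: [0, 0, 0, 0, 0, 0, 0, 0, 0]
  fingers: 0.034

```text
time_s: 8.65
eef_pos: [0.5692, 0.1997, 0.0559]
ee_rot: [0.0, 0.602, 0.799, 0.0]
contact_force: [-0.2, 1.0, 0.8]
opening: 0.0339
finger_force: 0.0
```

Emit:
play_rows:
  offset:
    - [0, 0, 0]
    - [0, 0, 0]
    - [0, 0, 0]
    - [0, 0, 0]
    - [0, 0, 0]
  roll: [0, 0, 0, 0, 0]
  fingers: 0.0
  newtons: 30

```text
time_s: 9.15
eef_pos: [0.5693, 0.1997, 0.0565]
ee_rot: [0.001, 0.602, 0.799, 0.001]
contact_force: [-1.4, -1.1, 5.6]
opening: 0.016
finger_force: 30.0
```

Emit:
play_rows:
  offset:
    - [0, 0, -0.008]
    - [0, 0, -0.016]
    - [-0.03, 0, -0.016]
    - [-0.06, 0, -0.016]
    - [-0.06, 0, -0.016]
    - [-0.06, 0, -0.016]
    - [-0.06, 0, -0.016]
  roll: [0, 0, 0, 0, 0, 0, 0]

```text
time_s: 9.85
eef_pos: [0.5847, 0.1422, 0.0711]
ee_rot: [-0.0, 0.602, 0.799, -0.0]
contact_force: [0.1, -0.0, -1.8]
opening: 0.0163
finger_force: 30.0
```

```bash
python3 - <<'E'
from h import *
go([.586,.142,.0565],106)
E
```

```text
offset [-0.0005  0.0012  0.0146] roll 0.0002 | now [0.5847 0.1422 0.0711] yaw 106.01 t 9.85 F [ 0.1 -0.  -1.8] op 0.0163 j6 -0.083
```

Emit:
play_rows:
  offset:
    - [0, 0, 0.006]
    - [0, 0, 0.012]
    - [0, 0, 0.015]
    - [0, 0, 0.0155]
  roll: [0, 0, 0, 0]

```text
time_s: 10.25
eef_pos: [0.5846, 0.1423, 0.0565]
ee_rot: [-0.0, 0.601, 0.799, -0.0]
contact_force: [-3.9, -0.6, 7.3]
opening: 0.0157
finger_force: 30.0
```

Emit:
play_rows:
  offset:
    - [0, 0, 0]
    - [0, 0, 0]
    - [0.0093, 0, -0.0018]
    - [0.0186, 0, -0.0026]
    - [0.028, 0, -0.0026]
    - [0.0374, 0, -0.0019]
    - [0.0465, 0, -0.0003]
    - [0.0557, 0, 0.0021]
    - [0.0646, 0, 0.0052]
    - [0.0646, 0, 0.0052]
    - [0.0646, 0, 0.0052]
  roll: [0, 0, 0, 0, 0, 0, 0, 0, 0, 0, 0]
  newtons: 8

```text
time_s: 11.35
eef_pos: [0.5695, 0.2057, 0.0536]
ee_rot: [0.001, 0.601, 0.799, 0.002]
contact_force: [-2.0, -0.1, 10.0]
opening: 0.0168
finger_force: 8.0
```

```bash
python3 - <<'E'
from h import *
go([.586,.142,.0565],106)
s=bot.snapshot("wrist");t=bot.snapshot("side")
im=np.zeros((480,800,3),np.uint8)
im[:360,:480]=cv2.resize(s["color"],(480,360));im[:300,480:800]=cv2.resize(t["color"][220:370,220:380],(320,300));save("w5",im)
np.savez("w5.npz",**s);np.savez("s5.npz",**t)
E
```

```text
offset [-0.0658 -0.0017 -0.0029] roll 0.0011 | now [0.5695 0.2057 0.0536] yaw 106.06 t 11.35 F [-2.  -0.1 10. ] op 0.0168 j6 0.025
```

View pics/w5.png

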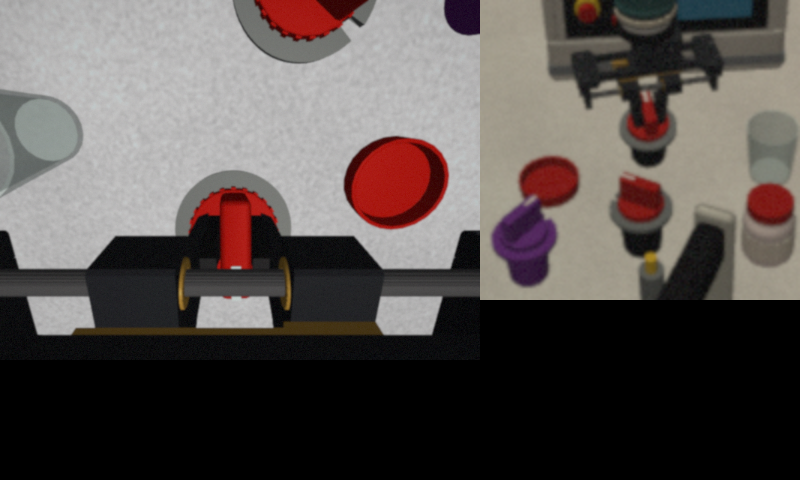

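```bash
cat >> h.py <<'E'
def tilt(s,zoff=.0297):
    # fin top strip in tool frame: slope of red points with |y|<6mm; cap/flange points via plane fit
    o=bot.observe();M=rot(o["ee_rot"]);q=(cloud(s)-o["eef_pos"])@M;c=s["color"].astype(int)
    red=(c[...,0]>90)&(c[...,1]<70)&(c[...,2]<70)
    f=q[red&(abs(q[...,1])<.007)&(q[...,0]<.09)&(q[...,2]>-.12)&(q[...,2]<.03)]
    g=q[red&(abs(q[...,1])>.011)&(abs(q[...,1])<.027)&(abs(q[...,0])<.09)&(q[...,2]>-.05)&(q[...,2]<.06)]
    def ransac(p):
        best=None;rng=np.random.default_rng(0)
        for _ in range(400):
            a=p[rng.choice(len(p),2,False)]
            if abs(a[0,0]-a[1,0])<.008: continue
            k=(a[1,2]-a[0,2])/(a[1,0]-a[0,0]);r=abs(p[:,2]-a[0,2]-k*(p[:,0]-a[0,0]))*np.cos(np.arctan(k));n=(r<.0012).sum()
            if best is None or n>best[0]: best=(n,r<.0012)
        i=best[1];k,b=np.polyfit(p[i,0],p[i,2],1);return np.degrees(np.arctan(k)),k,b,i.sum(),p[i,0].min(),p[i,0].max()
    for n,p in(("fin top",f),("cap",g)):
        if len(p)>30: print(n,len(p),np.round(ransac(p),4))
E
python3 - <<'E'
from h import *
tilt(dict(np.load("w5.npz")))
E
```

```text
fin top 3474 [ 1.3005e+01  2.3100e-01 -6.0400e-02  2.9640e+03 -2.1900e-02  2.7400e-02]
cap 1382 [ 1.25745e+01  2.23100e-01 -2.56000e-02  1.04700e+03 -2.74000e-02
  1.98000e-02]
```

Emit:
play_rows:
  offset:
    - [0, 0, -0.0035]
    - [0, 0, -0.0035]
    - [0, 0, -0.0035]
    - [0.006, 0, -0.0033]
    - [0.0129, 0, -0.0027]
    - [0.0175, 0, -0.002]
    - [0.022, 0, -0.0012]
    - [0.0265, 0, -0.0002]
    - [0.031, 0, 0.0011]
    - [0.0353, 0, 0.0025]
    - [0.0396, 0, 0.0042]
    - [0.0396, 0, 0.0042]
  roll: [0, 0, 0, 0, 0, 0, 0, 0, 0, 0, 0, 0]
  newtons: 3

```text
time_s: 12.65
eef_pos: [0.5564, 0.2431, 0.0466]
ee_rot: [-0.0, 0.602, 0.799, 0.001]
contact_force: [-0.0, 2.1, 4.4]
opening: 0.0161
finger_force: 6.2
```

```bash
python3 - <<'E'
from h import *
go([.586,.142,.0565],106)
s=bot.snapshot("wrist");tilt(s)
E
```

```text
offset [-0.1053  0.0005 -0.01  ] roll 0.0005 | now [0.5564 0.2431 0.0466] yaw 106.03 t 12.65 F [-0.   2.1  4.4] op 0.0161 j6 0.09
fin top 3531 [ 3.44509e+01  6.86000e-01 -6.48000e-02  3.23900e+03 -3.00000e-03
  3.10000e-02]
cap 1940 [-8.4054e+00 -1.4780e-01 -1.8800e-02  1.3240e+03  2.2000e-03  8.9800e-02]
```

Emit:
play_rows:
  offset:
    - [0, 0, 0]
    - [0, 0, 0]
    - [0, 0, 0]
    - [0, 0, -0.01]
    - [0, 0, -0.03]
    - [0, 0, -0.08]
    - [0, 0, -0.13]
    - [0, 0, -0.18]
    - [0, 0, -0.23]
    - [0, 0, -0.28]
    - [0, 0, -0.28]
    - [0, 0, -0.28]
    - [0, 0, -0.28]
  roll: [0, 0, 0, 0, 0, 0, 0, 0, 0, 0, 0, 0, 0]
  newtons: 60

```text
time_s: 14.0
eef_pos: [0.5549, 0.2412, 0.3231]
ee_rot: [-0.001, 0.602, 0.799, -0.002]
contact_force: [-0.3, -0.0, -3.1]
opening: 0.0156
finger_force: 61.8
```

```bash
python3 - <<'E'
from h import *
s=bot.snapshot("wrist");tilt(s)
np.savez("w6.npz",**s)
o=bot.observe();M=rot(o["ee_rot"]);q=(cloud(s)-o["eef_pos"])@M;c=s["color"].astype(int)
red=(c[...,0]>90)&(c[...,1]<70)&(c[...,2]<70)
f=q[red&(abs(q[...,1])<.02)&(q[...,0]<.05)&(q[...,2]<-.04)&(q[...,2]>-.12)];print("y range fin",np.percentile(f[:,1],[0.5,50,99.5]))
grey=(np.ptp(c,axis=-1)<25)&(c[...,0]>70)&(abs(q[...,0])<.09)&(abs(q[...,1])<.045)&(q[...,2]>-.06)&(q[...,2]<.06)
g=q[grey]
th=np.radians(34.5);X=np.array([-np.cos(th),0,-np.sin(th)]);Z=np.array([np.sin(th),0,-np.cos(th)])
g2=g@np.c_[X,[0,1,0],Z];print("flange pot-coords",len(g2),np.round(np.percentile(g2,[1,50,99],axis=0),4).tolist())
go([.567,-.275,.33],78)
E
```

```text
fin top 3506 [ 3.42972e+01  6.82100e-01 -6.52000e-02  3.19800e+03 -3.50000e-03
  3.05000e-02]
cap 554 [ 3.17717e+01  6.19300e-01 -2.36000e-02  4.74000e+02 -3.30000e-03
  1.13000e-02]
y range fin [-0.00729987  0.00056001  0.00820369]
flange pot-coords 3133 [[-0.0132, -0.0367, 0.0084], [0.0055, -0.0004, 0.01], [0.0623, 0.0372, 0.0115]]
offset [-0.4996 -0.1306 -0.0063] roll 0.4888 | now [0.5547 0.2412 0.3225] yaw 106.01 t 14.05 F [-0.8 -0.1 -2.5] op 0.0156 j6 0.09
```

```bash
python3 - <<'E'
from h import *
go([.586,-.184,.33],78.03)
E
```

```text
offset [-0.4173 -0.0872 -0.0066] roll 0.4883 | now [0.5547 0.2412 0.3225] yaw 106.01 t 14.05 F [-0.8 -0.1 -2.5] op 0.0156 j6 0.09
```

Emit:
play_rows:
  offset:
    - [-0.035, -0.007, -0.007]
    - [-0.075, -0.016, -0.007]
    - [-0.115, -0.024, -0.007]
    - [-0.155, -0.032, -0.007]
    - [-0.195, -0.041, -0.007]
    - [-0.235, -0.049, -0.007]
    - [-0.275, -0.057, -0.007]
    - [-0.315, -0.066, -0.007]
    - [-0.355, -0.074, -0.007]
    - [-0.39, -0.081, -0.007]
    - [-0.41, -0.086, -0.007]
    - [-0.417, -0.087, -0.007]
    - [-0.417, -0.087, -0.007]
    - [-0.417, -0.087, -0.007]
    - [-0.417, -0.087, -0.007]
  roll: [0.04, 0.09, 0.14, 0.19, 0.24, 0.29, 0.34, 0.39, 0.44, 0.47, 0.488, 0.488, 0.488, 0.488, 0.488]

```text
time_s: 15.55
eef_pos: [0.5877, -0.1814, 0.3329]
ee_rot: [-0.001, 0.776, 0.63, -0.0]
contact_force: [-0.6, -0.3, -2.5]
opening: 0.0153
finger_force: 61.8
```

```bash
python3 - <<'E'
from h import *
go([.5859,-.1839,.2943],78.03)
s=bot.snapshot("wrist");np.savez("w7.npz",**s);tilt(s)
t=bot.snapshot("top");np.savez("t7.npz",**t)
W=cloud(s)
# near basket rim fit, in predicted frame
a=np.radians(78.03);h=np.array([np.cos(a),np.sin(a)]);ax=np.array([.5822,-.2010]);S,C=np.sin(np.radians(35)),np.cos(np.radians(35))
o=np.array([*(ax+.075*h),.205]);X=np.array([*(h*C),S]);Z=np.array([*(-h*S),C]);Y=np.cross(Z,X)
q=(W-o)@np.c_[X,Y,Z];c=s["color"];hsv=cv2.cvtColor(c,cv2.COLOR_RGB2HSV)
n=(abs(q[...,2])<.004)&(np.hypot(q[...,0],q[...,1])<.045)&(np.hypot(q[...,0],q[...,1])>.025);z=q[n]
from scipy.optimize import least_squares
g=least_squares(lambda p:np.hypot(z[:,0]-p[0],z[:,1]-p[1])-.0343,[0,0],loss="soft_l1",f_scale=.001);print("near rim",n.sum(),g.x,np.median(z[:,2]))
br=(hsv[...,0]>10)&(hsv[...,0]<26)&(hsv[...,1]>130)&(np.linalg.norm(q-np.array([.0345,0,.005]),axis=-1)<.02)
print("key",br.sum(),np.median(q[br],axis=0) if br.any() else "")
im=cv2.resize(c,(640,480));save("w7",im)
E
```

```text
offset [-0.0028 -0.0012  0.0386] roll 0.0022 | now [ 0.5877 -0.1814  0.3329] yaw 78.15 t 15.55 F [-0.6 -0.3 -2.5] op 0.0153 j6 -0.133
fin top 3515 [ 3.42042e+01  6.79700e-01 -6.45000e-02  3.23100e+03 -3.30000e-03
  3.07000e-02]
cap 543 [ 3.27896e+01  6.44200e-01 -2.31000e-02  4.43000e+02 -2.70000e-03
  1.12000e-02]
near rim 1635 [ 0.00147998 -0.00257897] -0.00044314441242766724
key 79 [ 0.03674503 -0.00256607  0.00786387]
```

View pics/w7.png

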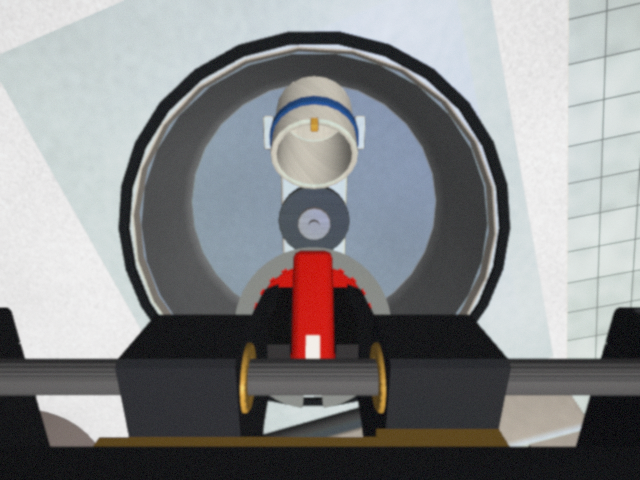

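```bash
python3 - <<'E'
from h import *
for f,uv in(("w7.npz",(300,208)),("w7.npz",None),("top0.npz",None)):
    s=dict(np.load(f));W=cloud(s);c=s["color"].astype(int)
    d=np.hypot(W[...,0]-.583,W[...,1]+.201)
    if uv is None:  # light boss centre
        m=(d<.03)&(W[...,2]>.12)&(W[...,2]<.16)&(c.min(-1)>(110 if f[0]=="w" else 85))
    else: m=(d<.05)&(W[...,2]>.12)&(W[...,2]<.16)&(c.max(-1)<95)
    n,l,st,ce=cv2.connectedComponentsWithStats(m.astype(np.uint8))
    for i in range(1,n):
        if st[i,4]>12:
            w=W[l==i];(x,y),r=cv2.minEnclosingCircle(np.float32(w[:,:2]));print(f,uv,st[i].tolist(),np.round(ce[i],1),"mean",np.round(np.nanmean(w,0),4),"circ",round(x,4),round(y,4),round(r,4),"ray",np.round(ray(s,*ce[i],np.nanmedian(w[:,2])),4))
E
```

```text
w7.npz (300, 208) [279, 188, 69, 60, 1455] [310.9 219.8] mean [ 0.5822 -0.1996  0.1299] circ 0.5848 -0.1999 0.0385 ray [ 0.5823 -0.1993  0.1299]
w7.npz None [298, 208, 32, 32, 802] [313.7 223.7] mean [ 0.5851 -0.2009  0.1431] circ 0.5841 -0.2037 0.0196 ray [ 0.585  -0.2011  0.142 ]
```

```bash
python3 - <<'E'
from h import *
go([.5846,-.2002,.2697],78.1)
E
```

```text
offset [-0.0189  0.0006  0.0637] roll 0.0009 | now [ 0.5879 -0.1816  0.3334] yaw 78.15 t 15.65 F [ 0.  -0.3 -1.5] op 0.0157 j6 -0.134
```

Emit:
play_rows:
  offset:
    - [-0.01, 0.0005, 0.02]
    - [-0.019, 0.0006, 0.045]
    - [-0.019, 0.0006, 0.064]
    - [-0.019, 0.0006, 0.064]
    - [-0.019, 0.0006, 0.064]
    - [-0.019, 0.0006, 0.064]
  roll: [0, 0, 0, 0, 0, 0]

```text
time_s: 16.25
eef_pos: [0.5854, -0.2014, 0.2712]
ee_rot: [0.001, 0.777, 0.63, 0.001]
contact_force: [0.5, 0.9, -2.4]
opening: 0.0153
finger_force: 61.8
```

```bash
python3 - <<'E'
from h import *
go([.5727+.02*.574*.2062,-.2563+.02*.574*.9785,.1878+.0164],78.1)
E
```

```text
offset [-0.0448 -0.0013  0.067 ] roll -0.0001 | now [ 0.5854 -0.2014  0.2712] yaw 78.09 t 16.25 F [ 0.5  0.9 -2.4] op 0.0153 j6 -0.164
```

Emit:
play_rows:
  offset:
    - [-0.006, -0.001, 0.008]
    - [-0.012, -0.001, 0.017]
    - [-0.018, -0.001, 0.026]
    - [-0.024, -0.001, 0.035]
    - [-0.03, -0.001, 0.044]
    - [-0.036, -0.001, 0.053]
    - [-0.041, -0.001, 0.061]
    - [-0.045, -0.001, 0.067]
    - [-0.045, -0.001, 0.067]
    - [-0.045, -0.001, 0.067]
  roll: [0, 0, 0, 0, 0, 0, 0, 0, 0, 0]

```text
time_s: 17.25
eef_pos: [0.5742, -0.2454, 0.2023]
ee_rot: [-0.0, 0.777, 0.63, 0.0]
contact_force: [0.9, 0.2, -2.5]
opening: 0.0159
finger_force: 61.8
```

```bash
python3 - <<'E'
from h import *
go([.5727,-.2563,.1878],78.1)
s=bot.snapshot("wrist");tilt(s)
E
```

```text
offset [-0.011   0.0008  0.0145] roll -0.001 | now [ 0.5742 -0.2454  0.2023] yaw 78.04 t 17.25 F [ 0.9  0.2 -2.5] op 0.0159 j6 -0.235
fin top 3501 [ 3.44645e+01  6.86400e-01 -6.44000e-02  3.25200e+03 -3.30000e-03
  3.08000e-02]
cap 523 [ 3.13037e+01  6.08100e-01 -2.28000e-02  4.07000e+02 -3.10000e-03
  1.12000e-02]
```

Emit:
play_rows:
  offset:
    - [-0.002, 0.001, 0.003]
    - [-0.004, 0.001, 0.006]
    - [-0.006, 0.001, 0.0085]
    - [-0.0075, 0.001, 0.0105]
    - [-0.009, 0.001, 0.0125]
    - [-0.01, 0.001, 0.0135]
    - [-0.01, 0.001, 0.0135]
  roll: [0, 0, 0, 0, 0, 0, 0]

```text
time_s: 18.0
eef_pos: [0.5729, -0.2555, 0.1885]
ee_rot: [-0.0, 0.777, 0.63, -0.0]
contact_force: [-1.0, 0.6, -2.6]
opening: 0.016
finger_force: 61.8
```

```bash
python3 - <<'E'
from h import *
go([.5727,-.2563,.1878],78.1)
s=bot.snapshot("wrist");tilt(s)
o=bot.observe();print(np.round(o["contact_force"],1),np.round(o["moment"],2))
E
```

```text
offset [-0.0008 -0.      0.0007] roll -0.001 | now [ 0.5729 -0.2555  0.1885] yaw 78.04 t 18.0 F [-1.   0.6 -2.6] op 0.016 j6 -0.251
fin top 3519 [ 3.42639e+01  6.81200e-01 -6.46000e-02  3.20500e+03 -3.40000e-03
  3.08000e-02]
cap 528 [ 3.04604e+01  5.88100e-01 -2.26000e-02  4.02000e+02 -3.20000e-03
  1.15000e-02]
[ 0.2  0.7 -2.3] [ 0.01 -0.07 -0.06]
```

Emit:
play_rows:
  offset:
    - [-0.0005, 0, 0.0008]
    - [-0.001, 0, 0.0014]
    - [-0.0012, 0, 0.002]
    - [-0.0015, 0, 0.0025]
    - [-0.0015, 0, 0.0025]
  roll: [0, 0, 0, 0, 0]

```text
time_s: 18.55
eef_pos: [0.5732, -0.2561, 0.1876]
ee_rot: [0.0, 0.777, 0.63, 0.001]
contact_force: [-1.4, 5.3, 4.2]
opening: 0.0158
finger_force: 62.0
```

Emit:
play_rows:
  offset:
    - [0, 0, 0]
    - [0, 0, 0]
    - [0, 0, 0]
  roll: [0, 0, 0]
  newtons: 3

```text
time_s: 18.85
eef_pos: [0.5732, -0.2562, 0.1876]
ee_rot: [0.0, 0.777, 0.63, 0.001]
contact_force: [-1.1, 5.0, 4.5]
opening: 0.016
finger_force: 5.6
```

Emit:
play_rows:
  offset:
    - [0, 0, 0]
    - [0, 0, 0]
    - [0, 0, 0]
    - [0, 0, 0]
    - [0, 0, -0.01]
    - [0, 0, -0.03]
    - [0, 0, -0.06]
    - [0, 0, -0.1]
    - [0, 0, -0.14]
    - [0, 0, -0.14]
  roll: [0, 0, 0, 0, 0, 0, 0, 0, 0, 0]
  fingers: 0.034

```text
time_s: 19.85
eef_pos: [0.5753, -0.2593, 0.3344]
ee_rot: [0.006, 0.777, 0.629, 0.002]
contact_force: [0.2, 0.8, -0.3]
opening: 0.034
finger_force: 0.0
```

```bash
python3 - <<'E'
from h import *
go([.5727,-.2563,.1878],78.1)
s=bot.snapshot("wrist");np.savez("w8.npz",**s);W=cloud(s);c=s["color"].astype(int)
a=np.radians(258.1);h=np.array([np.cos(a),np.sin(a)]);S,C=np.sin(np.radians(35)),np.cos(np.radians(35))
o=np.array([.5692,-.2746,.205]);X=np.array([*(h*C),S]);Z=np.array([*(-h*S),C]);Y=np.cross(Z,X)
q=(W-o)@np.c_[X,Y,Z]
red=(c[...,0]>90)&(c[...,1]<70)&(c[...,2]<70)&(np.linalg.norm(q,axis=-1)<.08)
f=q[red&(q[...,2]>.045)&(q[...,2]<.056)];print("fin top z",np.median(f[:,2]),np.percentile(f,[1,99],axis=0),"slope x,y",np.polyfit(f[:,0],f[:,2],1)[0],"yaw",np.degrees(np.polyfit(f[:,0],f[:,1],1)[0]))
g=(np.hypot(q[...,0],q[...,1])>.031)&(np.hypot(q[...,0],q[...,1])<.037)&(abs(q[...,2]-.006)<.008)&~red
print("flange z",np.percentile(q[g][:,2],[5,50,95]));p=q[g];print("plane",np.linalg.lstsq(np.c_[p[:,:2],np.ones(len(p))],p[:,2],rcond=None)[0])
pm=q.copy();y0,x0=np.nonzero(red);cy,cx=int(y0.mean()),int(x0.mean());print(cx,cy)
save("w8",cv2.resize(s["color"][max(0,cy-120):cy+120,max(0,cx-160):cx+160],(640,480)))
E
```

```text
offset [ 0.003  -0.0049  0.1465] roll -0.0014 | now [ 0.5753 -0.2593  0.3344] yaw 78.02 t 19.85 F [ 0.2  0.8 -0.3] op 0.034 j6 -0.253
fin top z 0.049405818805088667 [[-0.02581035 -0.00708457  0.04694517]
 [ 0.02326439  0.00779896  0.0511347 ]] slope x,y -0.011158530205081466 yaw 0.7073710972131091
flange z [0.00439424 0.00575303 0.00702262]
plane [-0.00464132  0.0005377   0.00570084]
307 226
```

View pics/w8.png

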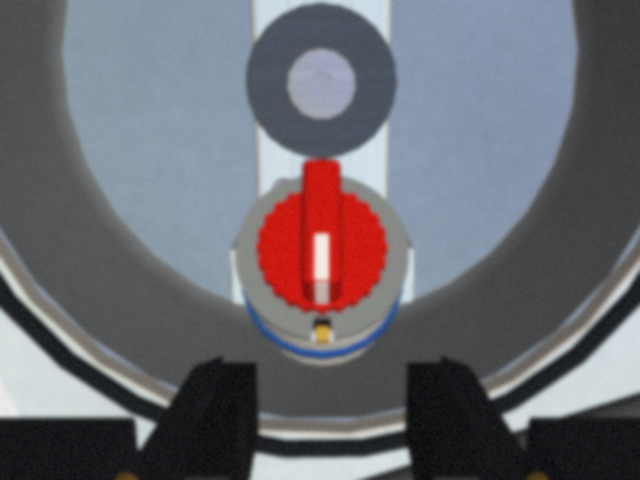

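```bash
python3 - <<'E'
from h import *
go([.568,.345,.2],-22.3)
E
```

```text
offset [ 0.5896 -0.1323  0.1279] roll 1.751 | now [ 0.5742 -0.2586  0.3309] yaw 78.03 t 19.9 F [ 0.5  0.4 -0.1] op 0.0341 j6 -0.253
```

Emit:
play_rows:
  offset:
    - [0.03, -0.01, 0]
    - [0.07, -0.02, 0]
    - [0.115, -0.03, 0]
    - [0.16, -0.04, 0]
    - [0.205, -0.05, 0]
    - [0.25, -0.06, 0]
    - [0.295, -0.07, 0]
    - [0.34, -0.08, 0]
    - [0.385, -0.09, 0.01]
    - [0.43, -0.1, 0.03]
    - [0.475, -0.11, 0.05]
    - [0.52, -0.12, 0.07]
    - [0.56, -0.13, 0.09]
    - [0.589, -0.132, 0.12]
    - [0.589, -0.132, 0.125]
    - [0.589, -0.132, 0.125]
    - [0.589, -0.132, 0.125]
    - [0.589, -0.132, 0.125]
    - [0.589, -0.132, 0.125]
    - [0.589, -0.132, 0.125]
  roll: [0.1, 0.24, 0.38, 0.52, 0.66, 0.8, 0.94, 1.08, 1.22, 1.36, 1.5, 1.62, 1.7, 1.751, 1.751, 1.751, 1.751, 1.751, 1.751, 1.751]

```text
time_s: 21.9
eef_pos: [0.5663, 0.3461, 0.2028]
ee_rot: [-0.001, 0.981, -0.194, 0.001]
contact_force: [-0.3, 0.1, -0.7]
opening: 0.0338
finger_force: 0.0
```

```bash
python3 - <<'E'
from h import *
pot([.568,.345]);go([.568,.345,.0555],-22.3)
E
```

```text
fin 1285 [0.56898847 0.34507951] [0.05178522 0.01584928] 157.79028737512647 0.111609788952659
flange ((0.5681599974632263, 0.3453553020954132), 0.039126478135585785)
offset [0.002  0.0006 0.147 ] roll -0.0004 | now [0.5661 0.3462 0.2025] yaw -22.32 t 21.95 F [-0.  -0.6 -0.1] op 0.0342 j6 2.472
```

Emit:
play_rows:
  offset:
    - [0.0027, 0, 0.04]
    - [0.0027, 0, 0.08]
    - [0.0027, 0, 0.115]
    - [0.0027, 0, 0.138]
    - [0.0027, 0, 0.146]
    - [0.0027, 0, 0.146]
    - [0.0027, 0, 0.146]
  roll: [-0.002, -0.002, -0.002, -0.002, -0.002, -0.002, -0.002]

```text
time_s: 22.65
eef_pos: [0.5692, 0.3462, 0.057]
ee_rot: [-0.001, 0.981, -0.192, 0.001]
contact_force: [0.7, 0.1, 0.7]
opening: 0.0343
finger_force: 0.0
```

Emit:
play_rows:
  offset:
    - [0, 0, 0]
    - [0, 0, 0]
    - [0, 0, 0]
    - [0, 0, 0]
  roll: [0, 0, 0, 0]
  fingers: 0.0
  newtons: 30

```text
time_s: 23.05
eef_pos: [0.569, 0.3459, 0.057]
ee_rot: [-0.001, 0.981, -0.192, 0.001]
contact_force: [0.1, -1.3, 6.4]
opening: 0.0157
finger_force: 30.0
```

Emit:
play_rows:
  offset:
    - [0, 0, -0.01]
    - [0, 0, -0.03]
    - [0.03, 0.032, -0.03]
    - [0.06, 0.064, -0.03]
    - [0.09, 0.096, -0.03]
    - [0.12, 0.128, -0.03]
    - [0.136, 0.145, -0.03]
    - [0.136, 0.145, -0.03]
    - [0.136, 0.145, -0.03]
    - [0.136, 0.145, -0.03]
    - [0.136, 0.145, -0.02]
    - [0.136, 0.145, -0.01]
    - [0.136, 0.145, -0.004]
    - [0.136, 0.145, -0.001]
    - [0.136, 0.145, 0.0]
    - [0.136, 0.145, 0.0]
  roll: [0, 0, 0, 0, 0, 0, 0, 0, 0, 0, 0, 0, 0, 0, 0, 0]

```text
time_s: 24.65
eef_pos: [0.6388, 0.1608, 0.0572]
ee_rot: [-0.0, 0.981, -0.192, -0.001]
contact_force: [-5.4, 0.2, 9.5]
opening: 0.0161
finger_force: 30.0
```

```bash
python3 - <<'E'
from h import *
go([.64,.16,.057],-22.2)
E
```

```text
offset [0.0014 0.0003 0.0002] roll 0.0013 | now [0.6388 0.1608 0.0572] yaw -22.13 t 24.65 F [-5.4  0.2  9.5] op 0.0161 j6 2.165
```

Emit:
play_rows:
  offset:
    - [0, 0, -0.001]
    - [0, 0, -0.001]
    - [0, 0, -0.001]
    - [-0.0046, 0, -0.002]
    - [-0.0092, 0, -0.0027]
    - [-0.0139, 0, -0.0033]
    - [-0.0186, 0, -0.0036]
    - [-0.0233, 0, -0.0037]
    - [-0.028, 0, -0.0036]
    - [-0.0327, 0, -0.0034]
    - [-0.0374, 0, -0.0029]
    - [-0.042, 0, -0.0022]
    - [-0.0466, 0, -0.0013]
    - [-0.0512, 0, -0.0001]
    - [-0.0557, 0, 0.0011]
    - [-0.06, 0, 0.0025]
    - [-0.0646, 0, 0.0042]
    - [-0.0646, 0, 0.0042]
  roll: [0, 0, 0, 0, 0, 0, 0, 0, 0, 0, 0, 0, 0, 0, 0, 0, 0, 0]
  newtons: 3

```text
time_s: 26.45
eef_pos: [0.5782, 0.1847, 0.0505]
ee_rot: [0.0, 0.981, -0.192, -0.001]
contact_force: [-0.8, 0.4, 0.3]
opening: 0.0159
finger_force: 3.0
```

```bash
cat >> h.py <<'E'
def held(s,sg=-1):
    # notch on tool +x side: pot X=(c,0,-s), Z=(-s,0,-c)  ; find white/red end edge & flange
    o=bot.observe();M=rot(o["ee_rot"]);q=(cloud(s)-o["eef_pos"])@M;c=s["color"].astype(int)
    red=(c[...,0]>90)&(c[...,1]<70)&(c[...,2]<70)
    grey=(np.ptp(c,axis=-1)<25)&(c[...,0]>60)
    box=(abs(q[...,0])<.1)&(abs(q[...,1])<.05)&(q[...,2]>-.1)&(q[...,2]<.06)
    return q,red&box,grey&box
E
python3 - <<'E'
from h import *
go([.64,.16,.057],-22.2)
s=bot.snapshot("wrist");np.savez("w9.npz",**s);tilt(s)
t=bot.snapshot("side");np.savez("s9.npz",**t)
for n,x in(("w",s),("s",t)):
    q,r,g=held(x)
    cap=q[r&(abs(q[...,1])>.011)&(abs(q[...,1])<.026)];print(n,"cap pts",len(cap),np.percentile(cap,[2,50,98],axis=0).round(4).tolist() if len(cap) else "")
    fin=q[r&(abs(q[...,1])<.006)];print(len(fin));
    e=np.arange(-.06,.07,.01)
    for a in e:
        k=fin[(fin[:,0]>a)&(fin[:,0]<a+.01)]; kc=cap[(cap[:,0]>a)&(cap[:,0]<a+.01)]
        print(round(a,3),len(k),np.percentile(k[:,2],[5,50,95]).round(4) if len(k)>5 else "","|",len(kc),np.median(kc[:,2]).round(4) if len(kc)>5 else "")
E
```

```text
offset [ 0.0665 -0.0004 -0.0066] roll 0.0011 | now [0.5782 0.1847 0.0505] yaw -22.14 t 26.45 F [-0.8  0.4  0.3] op 0.0159 j6 2.225
fin top 3308 [ 5.06257e+01  1.21850e+00 -8.00000e-02  2.10700e+03  9.50000e-03
  3.88000e-02]
cap 3286 [-3.52244e+01 -7.06100e-01 -1.78000e-02  2.37200e+03  2.00000e-03
  3.24000e-02]
w cap pts 3178 [[0.0053, -0.0249, -0.0389], [0.0222, 0.0111, -0.0317], [0.0348, 0.0251, -0.0212]]
2633
-0.06 0  | 0 
-0.05 0  | 0 
-0.04 0  | 0 
-0.03 0  | 0 
-0.02 172 [-0.0519 -0.0499 -0.0478] | 0 
-0.01 243 [-0.0589 -0.0552 -0.0525] | 0 
0.0 228 [-0.0664 -0.0637 -0.0602] | 429 -0.023
0.01 734 [-0.0667 -0.0623 -0.0559] | 953 -0.0288
0.02 577 [-0.0547 -0.0484 -0.0422] | 1208 -0.0344
0.03 679 [-0.0413 -0.0387 -0.034 ] | 588 -0.0345
0.04 0  | 0 
0.05 0  | 0 
0.06 0  | 0 
s cap pts 34 [[-0.0059, -0.0257, -0.0305], [0.0042, -0.0181, -0.0187], [0.0192, -0.0114, -0.0109]]
28
-0.06 0  | 0 
-0.05 0  | 0 
-0.04 0  | 0 
-0.03 9 [-0.0476 -0.0404 -0.034 ] | 0 
-0.02 14 [-0.0516 -0.0481 -0.0426] | 0 
-0.01 5  | 10 -0.0143
0.0 0  | 16 -0.0187
0.01 0  | 8 -0.0266
0.02 0  | 0 
0.03 0  | 0 
0.04 0  | 0 
0.05 0  | 0 
0.06 0  | 0
```

```bash
python3 - <<'E'
from h import *
s=dict(np.load("w9.npz"));q,r,g=held(s)
th=np.radians(35.2);C,S=np.cos(th),np.sin(th)
B=np.c_[[C,0,-S],[0,-1,0],[-S,0,-C]];p=(q-np.array([0,0,-.0487]))@B  # rel grasp in pot axes (z flips y)
zc=-.0253
capm=r&(abs(p[...,2]-zc)<.0025);flm=g&(abs(p[...,2]-(zc-.010))<.003)
from scipy.optimize import least_squares
for n,m,R0 in(("cap",capm,.0285),("flange",flm,.039)):
    P=p[m][:,:2].astype(np.float32);
    # outer boundary by angle about (0,0): max radius per bin
    print(n,len(P),np.median(p[m][:,2]),np.percentile(P,[.5,99.5],axis=0).round(4).tolist())
    a=np.arctan2(P[:,1],P[:,0]);rr=np.hypot(*P.T);E=[]
    for b in np.arange(-1.2,1.2,.08):
        k=(a>b)&(a<b+.08)
        if k.sum()>8:
            t=np.percentile(rr[k],97);E.append([t*np.cos(b+.04),t*np.sin(b+.04)])
    E=np.array(E);f=least_squares(lambda v:np.hypot(E[:,0]-v[0],E[:,1]-v[1])-R0,[0,0],loss="soft_l1",f_scale=.001);print(len(E),"centre rel grasp",f.x.round(4),"res",np.abs(f.fun).mean())
w=(s["color"].min(-1)>150)&(abs(p[...,1])<.006)&(p[...,2]<.02)&(p[...,2]>-.03)&(abs(p[...,0])<.05)
print("white",w.sum(),np.percentile(p[w],[2,50,98],axis=0).round(4).tolist())
e=r&(abs(p[...,1])<.007)&(abs(p[...,1])>.003)&(p[...,2]<.004)&(p[...,2]>-.02)&(p[...,0]>.01);print("end face x",np.percentile(p[e][:,0],[5,50,95]).round(4))
t=r&(abs(p[...,2]-.0087)<.003);print("fin top y",np.percentile(p[t],[1,50,99],axis=0).round(4).tolist())
E
```

```text
cap 3592 -0.025207656173295664 [[-0.0129, -0.0279], [0.0234, 0.0275]]
30 centre rel grasp [-0.0051 -0.0002] res 0.0003948598625066801
flange 4934 -0.034985756530215455 [[-0.1251, -0.0382], [0.0337, 0.0379]]
30 centre rel grasp [-0.0048 -0.0001] res 0.0007838286764167622
white 1041 [[0.0057, -0.0025, -0.0215], [0.0205, -0.0003, -0.0031], [0.0218, 0.0019, 0.0099]]
end face x [0.0189 0.02   0.021 ]
fin top y [[-0.0137, -0.0075, 0.0058], [0.0083, 0.0, 0.0086], [0.0206, 0.0072, 0.0095]]
```

Emit:
play_rows:
  offset:
    - [0, 0, 0]
    - [0, 0, 0]
    - [0, 0, 0]
    - [0, 0, -0.01]
    - [0, 0, -0.03]
    - [0, 0, -0.07]
    - [0, 0, -0.12]
    - [0, 0, -0.17]
    - [0, 0, -0.22]
    - [0, 0, -0.27]
    - [0, 0, -0.31]
    - [0, 0, -0.31]
    - [0, 0, -0.31]
    - [0, 0, -0.31]
  roll: [0, 0, 0, 0, 0, 0, 0, 0, 0, 0, 0, 0, 0, 0]
  newtons: 60

```text
time_s: 27.95
eef_pos: [0.5783, 0.184, 0.3581]
ee_rot: [0.001, 0.981, -0.192, -0.002]
contact_force: [0.4, -0.5, -4.0]
opening: 0.0153
finger_force: 60.0
```

```bash
python3 - <<'E'
from h import *
go([.5835,-.2081,.36],78.1)
E
```

```text
offset [ 0.1528  0.3611 -0.0014] roll -1.75 | now [0.5783 0.184  0.3581] yaw -22.17 t 27.95 F [ 0.4 -0.5 -4. ] op 0.0153 j6 2.225
```

Emit:
play_rows:
  offset:
    - [0.008, 0.018, -0.002]
    - [0.02, 0.045, -0.002]
    - [0.033, 0.075, -0.002]
    - [0.046, 0.105, -0.002]
    - [0.058, 0.135, -0.002]
    - [0.071, 0.165, -0.002]
    - [0.083, 0.195, -0.002]
    - [0.096, 0.225, -0.002]
    - [0.108, 0.255, -0.002]
    - [0.121, 0.285, -0.002]
    - [0.131, 0.31, -0.002]
    - [0.141, 0.333, -0.002]
    - [0.148, 0.35, -0.002]
    - [0.153, 0.361, -0.002]
    - [0.153, 0.361, -0.002]
    - [0.153, 0.361, -0.002]
    - [0.153, 0.361, -0.002]
  roll: [-0.1, -0.23, -0.36, -0.49, -0.62, -0.75, -0.88, -1.01, -1.14, -1.27, -1.4, -1.53, -1.65, -1.75, -1.75, -1.75, -1.75]

```text
time_s: 29.65
eef_pos: [0.5846, -0.2067, 0.3616]
ee_rot: [-0.001, 0.777, 0.63, -0.0]
contact_force: [-0.5, -0.2, -2.7]
opening: 0.0158
finger_force: 60.0
```

```bash
python3 - <<'E'
from h import *
s=bot.snapshot("wrist");np.savez("w10.npz",**s)
go([.5835,-.2081,.3071],78.1)
q,r,g=held(s)
cap=q[r&(abs(q[...,1])>.011)&(abs(q[...,1])<.026)&(q[...,2]>-.05)];i=abs(cap[:,2]+.0178+.706*cap[:,0])<.004
k,b=np.polyfit(cap[i,0],cap[i,2],1);print("cap",len(cap),i.sum(),np.degrees(np.arctan(k)),b)
th=np.radians(35.2);C,S=np.cos(th),np.sin(th)
p=(q-np.array([0,0,-.0487]))@np.c_[[C,0,-S],[0,-1,0],[-S,0,-C]]
e=r&(abs(p[...,1])<.007)&(abs(p[...,1])>.003)&(p[...,2]<.004)&(p[...,2]>-.02)&(p[...,0]>.01);print("end face x",np.median(p[e][:,0]))
t=r&(abs(p[...,2]-.0087)<.003);print("fin y",np.percentile(p[t][:,1],[1,99]))
# near basket key in wrist
W=cloud(s);hsv=cv2.cvtColor(s["color"],cv2.COLOR_RGB2HSV);br=(hsv[...,0]>10)&(hsv[...,0]<26)&(hsv[...,1]>130)&(np.hypot(W[...,0]-.6056,W[...,1]+.1031)<.02)
print("key",br.sum(),np.median(W[br],axis=0) if br.any() else "")
E
```

```text
offset [-0.0017 -0.0009  0.0551] roll -0.0002 | now [ 0.5848 -0.2066  0.3622] yaw 78.09 t 29.7 F [-0.2 -1.3 -3.3] op 0.0156 j6 -0.172
cap 3178 2551 -33.502517296051586 -0.01824134373818213
end face x 0.019884940846554247
fin y [-0.00803969  0.00737564]
key 59 [ 0.60559018 -0.10347804  0.232054  ]
```

Emit:
play_rows:
  offset:
    - [-0.002, -0.001, 0.02]
    - [-0.002, -0.001, 0.04]
    - [-0.002, -0.001, 0.055]
    - [0.004, -0.001, 0.063]
    - [0.01, -0.001, 0.072]
    - [0.016, -0.001, 0.0805]
    - [0.022, -0.001, 0.089]
    - [0.028, -0.001, 0.0975]
    - [0.034, -0.001, 0.106]
    - [0.04, -0.001, 0.115]
    - [0.046, -0.001, 0.1235]
    - [0.05, -0.001, 0.129]
    - [0.05, -0.001, 0.129]
    - [0.05, -0.001, 0.129]
  roll: [0, 0, 0, 0, 0, 0, 0, 0, 0, 0, 0, 0, 0, 0]

```text
time_s: 31.1
eef_pos: [0.597, -0.1773, 0.25]
ee_rot: [0.018, 0.777, 0.63, -0.006]
contact_force: [-16.8, -41.5, 39.0]
opening: 0.0159
finger_force: 65.1
```

```bash
python3 - <<'E'
from h import *
go([.5965,-.1464,.2170],78.1)
E
```

```text
offset [ 0.0312 -0.0076  0.0319] roll -0.0012 | now [ 0.597  -0.1773  0.25  ] yaw 78.03 t 31.1 F [-16.8 -41.5  39. ] op 0.0159 j6 -0.095
```

Emit:
play_rows:
  offset:
    - [-0.01, 0, -0.014]
    - [-0.02, 0, -0.029]
    - [-0.03, 0, -0.043]
    - [-0.045, 0, -0.064]
    - [-0.045, 0, -0.064]
    - [-0.045, 0, -0.064]
  roll: [0, 0, 0, 0, 0, 0]

```text
time_s: 31.7
eef_pos: [0.5853, -0.2018, 0.2974]
ee_rot: [-0.0, 0.777, 0.63, 0.0]
contact_force: [0.5, 0.3, -2.7]
opening: 0.0159
finger_force: 60.6
```

```bash
python3 - <<'E'
from h import *
s=bot.snapshot("wrist");np.savez("w11.npz",**s)
go([.5835,-.2081,.3071],78.1)
q,r,g=held(s)
cap=q[r&(abs(q[...,1])>.011)&(abs(q[...,1])<.026)&(q[...,2]>-.06)&(q[...,2]<.02)]
tilt(s)
W=cloud(s);hsv=cv2.cvtColor(s["color"],cv2.COLOR_RGB2HSV);br=(hsv[...,0]>10)&(hsv[...,0]<26)&(hsv[...,1]>130)&(np.hypot(W[...,0]-.6056,W[...,1]+.1031)<.03)
print("key",br.sum(),np.median(W[br],axis=0) if br.any() else "")
a=s["color"].copy();b=np.load("w10.npz")["color"]
save("w11",np.hstack([cv2.resize(b[60:480,120:520],(400,420)),cv2.resize(a[60:480,120:520],(400,420))]))
E
```

```text
offset [-0.0068  0.     -0.0106] roll 0.0007 | now [ 0.5848 -0.2014  0.2965] yaw 78.14 t 31.75 F [-0.2  0.5 -4.1] op 0.0156 j6 -0.166
fin top 2813 [ 4.60327e+01  1.03670e+00 -7.38000e-02  2.08800e+03  2.40000e-03
  3.36000e-02]
cap 2651 [-3.91354e+01 -8.13700e-01 -2.34000e-02  1.59500e+03 -1.00000e-04
  2.79000e-02]
key 106 [ 0.60545366 -0.10298741  0.23156183]
```

View pics/w11.png

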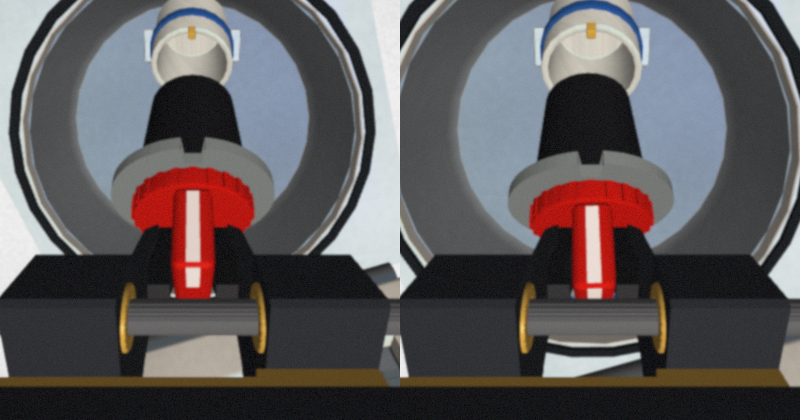

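```bash
python3 - <<'E'
from h import *
o=bot.observe()
for f,eef,th,og in(("w10.npz",[.5848,-.2066,.3622],35.0,(.0196,-.012)),("w11.npz",[.5848,-.2014,.2965],39.0,None)):
    s=dict(np.load(f));M=rot(o["ee_rot"]);q=(cloud(s)-np.array(eef))@M;c=s["color"].astype(int)
    dark=(c.max(-1)<55)
    m=dark&(abs(q[...,1])<.004)&(q[...,0]>.015)&(q[...,0]<.13)&(q[...,2]>-.045)&(q[...,2]<.09)
    k=q[m];print(f,len(k))
    for a in np.arange(.015,.12,.01):
        b=k[(k[:,0]>=a)&(k[:,0]<a+.01)]
        if len(b)>3: print(round(a+.005,3),len(b),np.median(b[:,2]).round(4))
    m2=dark&(q[...,0]>.02)&(q[...,0]<.13)&(q[...,2]>-.03)&(q[...,2]<.09)&(abs(q[...,1])<.05)
    b=q[m2]; 
    for a in np.arange(.03,.12,.01):
        e=b[(b[:,0]>=a)&(b[:,0]<a+.01)]
        if len(e)>5: print("  y",round(a+.005,3),np.percentile(e[:,1],[1,99]).round(4))
E
```

```text
w10.npz 1248
0.04 108 -0.0254
0.05 481 -0.0162
0.06 390 -0.0001
0.07 269 0.0152
  y 0.045 [-0.023   0.0233]
  y 0.055 [-0.0216  0.0217]
  y 0.065 [-0.0195  0.0197]
  y 0.075 [-0.0119  0.0126]
w11.npz 1539
0.04 331 -0.0304
0.05 480 -0.0199
0.06 398 -0.0068
0.07 330 0.0065
  y 0.035 [-0.0252  0.0238]
  y 0.045 [-0.0241  0.0222]
  y 0.055 [-0.0233  0.0206]
  y 0.065 [-0.0219  0.0187]
  y 0.075 [-0.0149  0.0123]
```

```bash
cat >> h.py <<'E'
from scipy.optimize import least_squares
def frame(s,eef=None,M=None):
    o=bot.observe();M=rot(o["ee_rot"]) if M is None else M;q=(cloud(s)-np.array(o["eef_pos"] if eef is None else eef))@M;c=s["color"].astype(int)
    red=(c[...,0]>90)&(c[...,1]<70)&(c[...,2]<70);grey=(np.ptp(c,axis=-1)<25)&(c[...,0]>60)
    # cap plane by 3D fit, robust
    m=red&(abs(q[...,1])>.011)&(abs(q[...,1])<.0275)&(abs(q[...,0])<.06)&(q[...,2]>-.06)&(q[...,2]<.02);P=q[m]
    f=least_squares(lambda v:(P[:,2]-v[0]-v[1]*P[:,0]-v[2]*P[:,1])*np.cos(np.arctan(v[1])),[-.02,-.7,0],loss="cauchy",f_scale=.0006).x
    th=np.arctan(-f[1]);C,S=np.cos(th),np.sin(th);B=np.c_[[C,0,-S],[0,-1,0],[-S,0,-C]]
    p=(q-np.array([0,0,-.0487]))@B;zc=-((f[0]+.0487)*C)
    out=[]
    for mm,R0 in((red&(abs(p[...,2]-zc)<.0025)&(np.hypot(p[...,0],p[...,1])<.05),.0285),(grey&(abs(p[...,2]-zc+.010)<.003)&(np.hypot(p[...,0],p[...,1])<.06),.039)):
        Q=p[mm][:,:2];a=np.arctan2(Q[:,1],Q[:,0]);r=np.hypot(*Q.T);E=[]
        for b in np.arange(-1.2,1.2,.08):
            k=(a>b)&(a<b+.08)
            if k.sum()>8: t=np.percentile(r[k],97);E.append([t*np.cos(b+.04),t*np.sin(b+.04)])
        E=np.array(E);g=least_squares(lambda v:np.hypot(E[:,0]-v[0],E[:,1]-v[1])-R0,[0,0],loss="soft_l1",f_scale=.001);out.append(g.x)
    e=red&(abs(p[...,1])<.007)&(abs(p[...,1])>.003)&(p[...,2]<.004)&(p[...,2]>-.015)&(p[...,0]>.008)&(p[...,0]<.04)
    gz=.016-zc
    org=np.array([0,0,-.0487])+B@np.array([np.mean([out[0][0],out[1][0]]),np.mean([out[0][1],out[1][1]]),-gz])
    print("theta",np.degrees(th).round(2),"roll-y",np.degrees(np.arctan(f[2])).round(2),"gz",gz.round(4),"ctr",np.round(out,4).tolist(),"fin-end ctr",(np.median(p[e][:,0])-.026).round(4),"origin(tool)",org.round(4))
    return th,org,q,p
def rim(s,h_deg=78.1,ax=(.585,-.201)):
    W=cloud(s);a=np.radians(h_deg);h=np.array([np.cos(a),np.sin(a)]);S,C=np.sin(np.radians(35)),np.cos(np.radians(35))
    o=np.array([*(np.array(ax)+.075*h),.205]);B=np.c_[[*(h*C),S],[-h[1],h[0],0],[*(-h*S),C]];q=(W-o)@B
    r=np.hypot(q[...,0],q[...,1]);c=s["color"].astype(int)
    m=(abs(q[...,2])<.003)&(r<.042)&(r>.028)&(c.min(-1)>70);z=q[m]
    g=least_squares(lambda p:np.hypot(z[:,0]-p[0],z[:,1]-p[1])-.0343,[0,0],loss="soft_l1",f_scale=.001)
    hs=cv2.cvtColor(s["color"],cv2.COLOR_RGB2HSV);br=(hs[...,0]>10)&(hs[...,0]<26)&(hs[...,1]>130)&(np.linalg.norm(q-np.array([.0345,0,.005]),axis=-1)<.02)
    print("rim",m.sum(),g.x.round(4),np.median(z[:,2]).round(4),"angles",np.histogram(np.degrees(np.arctan2(z[:,1],z[:,0])),np.arange(-180,181,45))[0],"key",np.median(q[br],axis=0).round(4) if br.any() else "")
    return q
E
python3 - <<'E'
from h import *
for f,e in(("w7.npz",None),("w10.npz",[.5848,-.2066,.3622]),("w11.npz",[.5848,-.2014,.2965])):
    s=dict(np.load(f));print(f);q=rim(s)
    if e: frame(s,e)
    # outer wall profile at y~0 above/below rim: print q for |y|<4mm near basket
    c=s["color"].astype(int);m=(abs(q[...,1])<.003)&(abs(q[...,0])<.045)&(q[...,2]>-.07)&(q[...,2]<.02)&(c.min(-1)>60)
    k=q[m][:,[0,2]];k=k[np.argsort(k[:,0])];print((k[::max(1,len(k)//14)]*1000).round(0).astype(int).tolist())
E
```

```text
w7.npz
rim 1540 [0.0008 0.0001] -0.0001 angles [177 161 192 242 241 189 164 174] key [0.0363 0.     0.0082]
[[-37, 0], [-32, -2], [-32, -2], [-32, -41], [-32, -60], [-31, -32], [-31, -48], [-24, -63], [34, -44], [35, -56], [35, -44], [36, -53], [36, -20], [36, 9], [38, -28]]
w10.npz
rim 1036 [0.0003 0.    ] -0.0001 angles [  0 126 178 216 210 177 129   0] key [0.0363 0.0002 0.0086]
theta 34.69 roll-y 0.11 gz 0.0414 ctr [[-0.0051, -0.0001], [-0.0049, -0.0002]] fin-end ctr -0.0061 origin(tool) [ 0.0195  0.0001 -0.0118]
[[-33, -37], [-32, -38], [-31, -54], [-31, -51], [-26, -64], [-19, -64], [-13, -63], [35, -65], [35, -39], [35, -35], [36, -36], [36, -5], [36, -8], [37, 6], [38, -27]]
w11.npz
rim 1517 [0.0003 0.0001] -0.0001 angles [  0 179 266 334 329 275 134   0] key [0.0363 0.0001 0.0084]
theta 38.89 roll-y 2.1 gz 0.0357 ctr [[-0.0071, -0.0003], [-0.0068, -0.0001]] fin-end ctr -0.0084 origin(tool) [ 0.017   0.0002 -0.0166]
[[-32, -55], [-31, -43], [-30, -63], [-23, -63], [-18, -63], [31, 8], [35, -56], [35, -63], [35, -17], [36, -50], [36, -13], [36, 9], [36, -3], [37, 2], [39, -28]]
```

Emit:
play_rows:
  offset:
    - [-0.01, 0, 0]
    - [-0.022, 0, 0]
    - [-0.022, 0, 0]
    - [-0.018, 0, 0.006]
    - [-0.012, 0, 0.014]
    - [-0.006, 0, 0.023]
    - [0, 0, 0.031]
    - [0.006, 0, 0.04]
    - [0.012, 0, 0.048]
    - [0.0177, 0, 0.0565]
    - [0.0177, 0, 0.0565]
    - [0.0177, 0, 0.0565]
  roll: [0, 0, 0, 0, 0, 0, 0, 0, 0, 0, 0, 0]
  newtons: 25

```text
time_s: 32.95
eef_pos: [0.5887, -0.185, 0.2413]
ee_rot: [-0.0, 0.776, 0.63, -0.0]
contact_force: [-0.0, 0.5, -3.1]
opening: 0.016
finger_force: 25.1
```

```bash
python3 - <<'E'
from h import *
s=bot.snapshot("wrist");np.savez("w12.npz",**s);rim(s);frame(s)
o=bot.observe();print(np.round(o["contact_force"],1),np.round(o["moment"],2),np.round(o["joint_pos"],3))
go([.5885,-.1841,.24],78.1)
E
```

```text
rim 2222 [0.0005 0.    ] -0.0001 angles [  0 201 388 511 511 395 216   0] key [0.0364 0.0001 0.0082]
theta 38.54 roll-y -0.04 gz 0.0374 ctr [[-0.0073, -0.0001], [-0.007, -0.0001]] fin-end ctr -0.0088 origin(tool) [ 0.0177  0.0001 -0.015 ]
[-0.2 -0.3 -2.7] [-0.14 -0.02 -0.03] [-0.345  0.137  1.693 -0.     1.311 -0.138]
offset [ 0.0011 -0.0007  0.0019] roll 0.0003 | now [ 0.5889 -0.1853  0.2419] yaw 78.12 t 33.0 F [-0.2 -0.3 -2.7] op 0.0159 j6 -0.138
```

Emit:
play_rows:
  offset:
    - [0.004, 0, 0.0048]
    - [0.008, 0, 0.0096]
    - [0.0125, 0, 0.0145]
    - [0.0167, 0, 0.0193]
    - [0.0208, 0, 0.024]
    - [0.025, 0, 0.029]
    - [0.029, 0, 0.034]
    - [0.029, 0, 0.034]
    - [0.029, 0, 0.034]
  roll: [0, 0, 0, 0, 0, 0, 0, 0, 0]

```text
time_s: 33.9
eef_pos: [0.5943, -0.1566, 0.207]
ee_rot: [-0.0, 0.776, 0.63, -0.0]
contact_force: [-0.3, -1.2, -5.4]
opening: 0.016
finger_force: 25.1
```

```bash
python3 - <<'E'
from h import *
s=bot.snapshot("wrist");frame(s)
go([.5969,-.1445,.19],78.1)
E
```

```text
theta 38.24 roll-y -0.02 gz 0.0371 ctr [[-0.0072, -0.0003], [-0.0068, -0.0003]] fin-end ctr -0.0087 origin(tool) [ 0.0174  0.0003 -0.0152]
offset [ 0.0126 -0.      0.0172] roll 0.0004 | now [ 0.5944 -0.1568  0.2072] yaw 78.12 t 33.95 F [-0.7 -2.  -5.6] op 0.0159 j6 -0.091
```

Emit:
play_rows:
  offset:
    - [0, 0, 0]
    - [0.002, 0, 0.0027]
    - [0.004, 0, 0.0055]
    - [0.006, 0, 0.0082]
    - [0.008, 0, 0.011]
    - [0.0095, 0, 0.013]
    - [0.011, 0, 0.015]
    - [0.011, 0, 0.015]
    - [0.011, 0, 0.015]
  roll: [0, 0, 0, 0, 0, 0, 0, 0, 0]
  newtons: 6

```text
time_s: 34.85
eef_pos: [0.5973, -0.1455, 0.1927]
ee_rot: [-0.0, 0.777, 0.63, 0.0]
contact_force: [1.6, 2.8, 0.1]
opening: 0.0159
finger_force: 6.0
```

```bash
cat >> h.py <<'E'
def seat(s,O=(.6005,-.1272,.205),hd=78.1):
    a=np.radians(hd);h=np.array([np.cos(a),np.sin(a)]);S,C=np.sin(np.radians(35)),np.cos(np.radians(35))
    B=np.c_[[*(h*C),S],[-h[1],h[0],0],[*(-h*S),C]];q=(cloud(s)-np.array(O))@B;c=s["color"].astype(int)
    red=(c[...,0]>90)&(c[...,1]<70)&(c[...,2]<70)&(np.linalg.norm(q,axis=-1)<.09);r=np.hypot(q[...,0],q[...,1])
    m=red&(abs(q[...,1])>.011)&(r<.027)&(q[...,2]<.04);print("cap z(16)",m.sum(),np.percentile(q[m][:,2],[10,50,90]).round(4),"slope deg",np.degrees(np.polyfit(q[m][:,0],q[m][:,2],1)[0]).round(2))
    g=(r>.031)&(r<.037)&(abs(q[...,2]-.006)<.02)&(np.ptp(c,axis=-1)<25);p=q[g];print("flange z(6)",g.sum(),np.percentile(p[:,2],[10,50,90]).round(4))
    return q
E
python3 - <<'E'
from h import *
s=bot.snapshot("wrist");frame(s);seat(s)
go([.5969,-.1445,.19],78.1)
E
```

```text
theta 31.37 roll-y -0.04 gz 0.0379 ctr [[-0.0067, -0.0006], [-0.0065, -0.0003]] fin-end ctr -0.008 origin(tool) [ 0.0141  0.0004 -0.0129]
cap z(16) 2485 [0.0123 0.0183 0.019 ] slope deg -11.69
flange z(6) 6598 [-0.0107  0.0005  0.0087]
offset [ 0.001  -0.0006  0.0027] roll 0.0002 | now [ 0.5973 -0.1456  0.1927] yaw 78.11 t 34.9 F [1.  3.4 0.5] op 0.0156 j6 -0.073
```

Emit:
play_rows:
  offset:
    - [0.001, -0.0004, 0.0005]
    - [0.002, -0.0004, 0.001]
    - [0.003, -0.0004, 0.002]
    - [0.003, -0.0004, 0.003]
    - [0.003, -0.0004, 0.0035]
    - [0.003, -0.0004, 0.0035]
  roll: [0, 0, 0, 0, 0, 0]

```text
time_s: 35.5
eef_pos: [0.5972, -0.1445, 0.1902]
ee_rot: [0.001, 0.777, 0.63, -0.001]
contact_force: [-1.4, -4.1, 6.1]
opening: 0.0159
finger_force: 6.0
```

```bash
python3 - <<'E'
from h import *
s=bot.snapshot("wrist");frame(s);seat(s)
go([.5971,-.1431,.1911],78.1)
E
```

```text
theta 32.95 roll-y 0.02 gz 0.0375 ctr [[-0.0071, -0.0004], [-0.0069, -0.0003]] fin-end ctr -0.0084 origin(tool) [ 0.0145  0.0003 -0.0135]
cap z(16) 2500 [0.0104 0.0162 0.0169] slope deg -10.77
flange z(6) 6434 [-0.0109  0.0006  0.0067]
offset [ 0.0014 -0.0004 -0.0009] roll -0.0 | now [ 0.5972 -0.1445  0.1902] yaw 78.1 t 35.55 F [-2.4 -4.4  5.2] op 0.016 j6 -0.068
```

Emit:
play_rows:
  offset:
    - [0.001, 0, -0.0005]
    - [0.002, 0, -0.001]
    - [0.003, 0, -0.001]
    - [0.003, 0, -0.001]
  roll: [0, 0, 0, 0]
  newtons: 3

```text
time_s: 35.95
eef_pos: [0.5975, -0.1429, 0.1902]
ee_rot: [0.002, 0.777, 0.63, -0.002]
contact_force: [-0.9, -9.0, 1.6]
opening: 0.016
finger_force: 5.7
```

```bash
python3 - <<'E'
from h import *
s=bot.snapshot("wrist");frame(s);seat(s)
go([.5971,-.1431,.1911],78.1)
E
```

```text
theta 32.87 roll-y 0.03 gz 0.0364 ctr [[-0.0084, -0.0003], [-0.0081, -0.0003]] fin-end ctr -0.0097 origin(tool) [ 0.0128  0.0003 -0.0136]
cap z(16) 2275 [0.01   0.0161 0.0168] slope deg -11.5
flange z(6) 6385 [-0.011   0.0003  0.0067]
offset [-0.0003 -0.0003 -0.0009] roll 0.0001 | now [ 0.5975 -0.1429  0.1902] yaw 78.1 t 36.0 F [-1.4 -8.2  2.3] op 0.0157 j6 -0.063
```

Emit:
play_rows:
  offset:
    - [0, 0, 0]
    - [0, 0, 0]
    - [0, 0, 0]
    - [0, 0, 0]
    - [0, 0, -0.01]
    - [0, 0, -0.03]
    - [0, 0, -0.06]
    - [0, 0, -0.1]
    - [0, 0, -0.12]
    - [0, 0, -0.12]
    - [0, 0, -0.12]
  roll: [0, 0, 0, 0, 0, 0, 0, 0, 0, 0, 0]
  fingers: 0.034

```text
time_s: 37.1
eef_pos: [0.5976, -0.1393, 0.3094]
ee_rot: [-0.001, 0.776, 0.63, 0.0]
contact_force: [0.4, 0.3, 0.2]
opening: 0.0339
finger_force: 0.0
```

```bash
cat >> h.py <<'E'
def check(s,O,hd):
    a=np.radians(hd);h=np.array([np.cos(a),np.sin(a)]);S,C=np.sin(np.radians(35)),np.cos(np.radians(35))
    B=np.c_[[*(h*C),S],[-h[1],h[0],0],[*(-h*S),C]];q=(cloud(s)-np.array(O))@B;c=s["color"].astype(int);r=np.hypot(q[...,0],q[...,1])
    red=(c[...,0]>90)&(c[...,1]<70)&(c[...,2]<70)&(np.linalg.norm(q,axis=-1)<.09)
    m=red&(abs(q[...,1])>.0105)&(r<.029)&(abs(q[...,2]-.016)<.007);P=q[m]
    f=least_squares(lambda v:P[:,2]-v[0]-v[1]*P[:,0]-v[2]*P[:,1],[.016,0,0],loss="cauchy",f_scale=.0006).x;print("cap z0",f[0].round(4),"slopes deg",np.degrees(f[1:]).round(2),len(P))
    g=(np.ptp(c,axis=-1)<25)&(abs(q[...,2]-.006)<.005)&(r>.0305)&(r<.037);P=q[g]
    f=least_squares(lambda v:P[:,2]-v[0]-v[1]*P[:,0]-v[2]*P[:,1],[.006,0,0],loss="cauchy",f_scale=.0006).x;print("flange z0",f[0].round(4),"slopes deg",np.degrees(f[1:]).round(2),len(P),np.histogram(np.degrees(np.arctan2(P[:,1],P[:,0])),np.arange(-180,181,45))[0])
    t=red&(abs(q[...,2]-.049)<.006)&(abs(q[...,1])<.015);P=q[t];print("fin top",len(P),P.mean(0).round(4) if len(P) else "",np.percentile(P,[1,99],axis=0).round(4).tolist() if len(P) else "")
    E=[];Q=q[(red)&(abs(q[...,2]-.016)<.004)][:,:2];an=np.arctan2(Q[:,1],Q[:,0]);rr=np.hypot(*Q.T)
    for b in np.arange(-3.1,3.1,.1):
        k=(an>b)&(an<b+.1)
        if k.sum()>6: x=np.percentile(rr[k],96);E.append([x*np.cos(b+.05),x*np.sin(b+.05)])
    E=np.array(E);v=least_squares(lambda v:np.hypot(E[:,0]-v[0],E[:,1]-v[1])-.0285,[0,0],loss="soft_l1",f_scale=.001).x;print("cap centre",v.round(4))
E
python3 - <<'E'
from h import *
go([.5971,-.1431,.1911],78.1)
s=bot.snapshot("wrist");np.savez("w13.npz",**s);print("near");check(s,(.6005,-.1272,.205),78.1)
t=bot.snapshot("top");np.savez("t13.npz",**t)
print("far from w8");check(dict(np.load("w8.npz")),(.5692,-.2746,.205),258.1)
E
```

```text
offset [-0.0039  0.0004  0.1183] roll 0.0005 | now [ 0.5976 -0.1393  0.3094] yaw 78.13 t 37.1 F [0.4 0.3 0.2] op 0.0339 j6 -0.063
near
cap z0 0.0165 slopes deg [-0.86 -0.01] 1569
flange z0 0.0067 slopes deg [-0.55  0.02] 1186 [  0  84 203 281 293 228  97   0]
fin top 704 [ 0.0012 -0.0005  0.0497] [[-0.0254, -0.0082, 0.0435], [0.023, 0.0073, 0.0514]]
cap centre [-0.0025 -0.0005]
far from w8
cap z0 0.0156 slopes deg [ 0.02 -0.06] 1635
flange z0 0.0058 slopes deg [-0.02  0.02] 1239 [ 55 168 213 198 184 210 163  48]
fin top 974 [-0.0028  0.0004  0.0493] [[-0.0258, -0.0071, 0.0447], [0.0236, 0.0078, 0.0511]]
cap centre [-0.0018  0.0003]
```

Emit:
play_rows:
  offset:
    - [-0.03, 0, -0.02]
    - [-0.07, 0, -0.035]
    - [-0.11, 0, -0.035]
    - [-0.13, 0, -0.035]
    - [-0.13, 0, -0.035]
    - [-0.13, 0, -0.035]
    - [-0.13, 0, -0.035]
  roll: [0, 0, 0, 0, 0, 0, 0]
  fingers: 0.0

```text
time_s: 37.9
eef_pos: [0.5709, -0.266, 0.3438]
ee_rot: [-0.001, 0.776, 0.63, -0.0]
contact_force: [-0.2, 0.1, -0.3]
opening: 0.0004
finger_force: 0.0
```

```bash
python3 - <<'E'
from h import *
go([.5971,-.1431,.3],78.1)
s=bot.snapshot("wrist");np.savez("w14.npz",**s);print("near");check(s,(.6005,-.1272,.205),78.1)
print("far");check(s,(.5692,-.2746,.205),258.1)
E
```

```text
offset [0.1256 0.0005 0.0439] roll 0.001 | now [ 0.5709 -0.266   0.3438] yaw 78.16 t 37.9 F [-0.2  0.1 -0.3] op 0.0004 j6 -0.269
near
cap z0 0.0164 slopes deg [-0.63 -0.06] 2264
flange z0 0.0065 slopes deg [-0.19 -0.04] 1621 [ 14 180 328 268 257 331 210  33]
fin top 1278 [-0.0026 -0.0007  0.05  ] [[-0.0277, -0.0085, 0.0445], [0.0225, 0.0071, 0.0518]]
cap centre [-0.003  -0.0007]
far
cap z0 0.0156 slopes deg [-0.05  0.  ] 1547
flange z0 0.0057 slopes deg [ 0.01 -0.02] 1151 [ 47 155 201 190 174 201 142  41]
fin top 944 [-0.0029  0.0002  0.0492] [[-0.0269, -0.0075, 0.045], [0.0237, 0.0076, 0.051]]
cap centre [-0.0016  0.0004]
```

Emit:
play_rows:
  offset:
    - [0.035, 0, 0]
    - [0.075, 0, 0]
    - [0.103, 0, 0.03]
    - [0.103, 0, 0.07]
    - [0.103, 0, 0.1]
    - [0.103, 0, 0.115]
    - [0.103, 0, 0.12]
    - [0.103, 0, 0.124]
    - [0.103, 0, 0.128]
    - [0.103, 0, 0.1295]
    - [0.103, 0, 0.131]
    - [0.103, 0, 0.131]
  roll: [0, 0, 0, 0, 0, 0, 0, 0, 0, 0, 0, 0]

```text
time_s: 39.15
eef_pos: [0.5925, -0.1668, 0.2147]
ee_rot: [0.0, 0.777, 0.63, 0.0]
contact_force: [-0.6, -0.3, 0.4]
opening: 0.0003
finger_force: 0.3
```

Emit:
play_rows:
  offset:
    - [0, 0, 0.001]
    - [0, 0, 0.002]
    - [0, 0, 0.003]
    - [0, 0, 0.004]
    - [0, 0, 0.004]
  roll: [0, 0, 0, 0, 0]

```text
time_s: 39.65
eef_pos: [0.5929, -0.1671, 0.2138]
ee_rot: [0.001, 0.777, 0.63, 0.001]
contact_force: [-5.2, 0.7, 12.4]
opening: 0.0003
finger_force: 5.6
```

Emit:
play_rows:
  offset:
    - [0, 0, -0.015]
    - [0, 0, -0.05]
    - [0, 0, -0.09]
    - [-0.04, 0, -0.13]
    - [-0.08, 0, -0.133]
    - [-0.1, 0, -0.133]
    - [-0.1, 0, -0.133]
    - [-0.1, 0, -0.133]
  roll: [0, 0, 0, 0, 0, 0, 0, 0]

```text
time_s: 40.45
eef_pos: [0.5715, -0.2643, 0.343]
ee_rot: [-0.0, 0.777, 0.63, 0.0]
contact_force: [-0.5, 0.4, 0.1]
opening: 0.0001
finger_force: 0.0
```

```bash
python3 - <<'E'
from h import *
go([.5971,-.1431,.3],78.1)
s=bot.snapshot("wrist");print("near");check(s,(.6005,-.1272,.205),78.1)
print("far");check(s,(.5692,-.2746,.205),258.1)
t=bot.snapshot("top");a=np.load("top0.npz")["color"].astype(int);b=t["color"].astype(int)
for n,(u,v) in dict(jar=(237,293),beaker=(290,294),cap=(275,185),p1=(216,181),p2=(168,337)).items(): print(n,np.abs(a-b)[v-20:v+21,u-20:u+21].mean().round(1),end="; ")
E
```

```text
offset [ 1.238e-01 -1.000e-04  4.310e-02] roll -0.001 | now [ 0.5715 -0.2643  0.343 ] yaw 78.04 t 40.45 F [-0.5  0.4  0.1] op 0.0001 j6 -0.265
near
cap z0 0.0164 slopes deg [-0.35 -0.01] 2264
flange z0 0.0066 slopes deg [-0.21  0.06] 1682 [ 17 176 325 302 295 330 204  33]
fin top 1256 [-0.0026 -0.0007  0.05  ] [[-0.0279, -0.0084, 0.0444], [0.0224, 0.0073, 0.052]]
cap centre [-0.0031 -0.0006]
far
cap z0 0.0157 slopes deg [-0.05  0.01] 1571
flange z0 0.0057 slopes deg [-0.11  0.05] 1161 [ 49 159 202 191 180 200 139  41]
fin top 941 [-0.0027  0.0005  0.0492] [[-0.0263, -0.0071, 0.0447], [0.0238, 0.0081, 0.051]]
cap centre [-0.0017  0.0003]
jar 2.4; beaker 2.6; cap 2.5; p1 2.3; p2 2.0;
```

```bash
python3 -c "
from bench import bot
print(bot.sign_off())"
```

```text
the job is handed in; nothing more can be done
None
```

Both red-capped pots are in their baskets, notch over key and seated to within about 1 mm by the last camera check, and the jar, beaker and screw cap look unmoved; the job was handed in at about 40 s. On the way, the second pot struck the near basket with about 60 N at the wrist because of an offset error of mine, which may count against it since it passed the 40 N pressing limit (though the pot, not the arm or gripper body, appeared to be touching).

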